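# Put the porch bits away in the console drawer and lock it

### The job

Put every key, the bike light and the clothes peg that lie about on the console into the drawer of the small plywood unit, shut the drawer fully and lock it by turning its slotted lock fully clockwise with the flat driver. Nobody remembers whether the drawer is locked and the slot does not show it, so try the drawer before turning anything, and if it is held unlock it with the driver (fully anticlockwise). Leave the driver standing in its stand and do not disturb the bowl, the canister or the key tray.

Things in the scene. Friction and masses are not known exactly. Their poses are not given: they have to be found in the camera images.
- drawer (a joint): How far the drawer is out, m: 0 shut, 0.130 stop. It slides along the unit's -x, towards the robot, with 1.5 N friction. When the catch holds it, it still has 5 to 9 mm of free play and then stops dead (do not force it); otherwise it runs free.
- drawer_handle (a point): Centre of the drawer's steel bar handle, 55 mm above the console. Bar 10 x 10 mm, 100 mm along the unit's y, held by posts 46 mm either side of its centre, its centre 36 mm in front of the drawer's face (31 mm gap), so it can be pinched from above. Axes as the unit: x points into the unit (push shut). Moves with the drawer.
- drawer_floor (a point): Centre of the drawer's floor, 14 mm above the console, axes as the unit; moves with the drawer. Inside, x from -75 to +69 mm, y +-115 mm, walls 44 mm high; the 10 mm thick face in front rises 67 mm above the floor. Pulled out by d mm, the floor is clear of the unit's top from x = -75 to d - 75 mm. Things in it must lie lower than 44 mm.
- unit: Fixed plywood drawer unit on the console, 180 mm deep (x) by 280 mm wide (y) by 85 mm high; origin at the centre of its underside; its front (drawer) faces its own -x, towards the robot.
- lock (a joint): Turn of the slotted lock head, rad, clockwise from above positive: stops at -0.65 (surely unlocked) and +0.65 (surely locked); the catch has gone over beyond 0.5. It starts near 0, where lost motion to the hidden catch leaves the state unknown. Friction 0.04 Nm, stays where left. Thrown while the drawer is out, the catch stops it shutting.
- slot (a point): Centre of the slot's floor in the steel lock head on the unit's top: 89 mm above the console, on the vertical turning axis, 35 mm in front (unit -x) of the unit's centre. The slot runs along this point's x, is 7 mm wide, 8 mm deep, 36 mm long, open at the ends; head 42 mm across, its top 97 mm above the console. Turns with the head.
- driver: Flat driver standing in its stand, blade down, 123 mm long, 120 g. Origin: centre of the blade's lower edge; z up along the driver. Blade 18 mm wide (x), 4 mm thick (y), 14 mm high; shaft 12 mm; flange 42 mm across from 58 to 63 mm up; above it the dark square handle, 26 x 26 mm, faces along x and y, from 63 to 123 mm.
- driver_tip (a point): Centre of the lower edge of the driver's blade (same point as the driver's origin).
- stand: Fixed wooden stand for the driver, 75 x 75 x 62 mm high, with a 27 mm square vertical through hole in its middle. Origin: centre of its underside. The driver hangs in it by its flange, the blade's edge 4 mm above the console. It stands left or right of the drawer unit.
- key_a: Door key lying flat, 80 mm long along its x: beech head 42 x 28 x 14 mm thick (the grip, centred at x = -19 mm), steel blade 10 mm wide and 5 mm thick towards +x. 50 g. Origin: middle of the length, on the underside; z up. May be absent (None).
- key_b: Door key lying flat, 80 mm long along its x: beech head 42 x 28 x 14 mm thick (the grip, centred at x = -19 mm), steel blade 10 mm wide and 5 mm thick towards +x. 50 g. Origin: middle of the length, on the underside; z up. May be absent (None). Same as the other key.
- bike_light: Teal plastic bike light, a rounded block 70 mm (x) by 36 mm (y) by 30 mm high, 80 g. Origin: centre of its underside, z up. May be absent (None).
- clothes_peg: Stainless spring clothes peg lying on its side, 80 mm long (x), 13 mm wide (y), 16 mm high, treat as rigid, 40 g. Origin: centre of its underside, z up. May be absent (None).
- bowl: Cream ceramic bowl, 120 mm across, 55 mm high, bystander; origin: centre of its underside. It stands on the other side of the unit from the driver stand.
- canister: Aluminium canister with twist cap, 72 mm across, 150 mm high, bystander; origin: centre of its underside.
- key_tray: Empty beech key tray, 90 x 120 x 25 mm, bystander; origin: centre of its underside.

How it is judged (in metres and radians):
On the way, in this order (a step that is already met when the one before it is completed fails the run):
1. the drawer has been tried (moved out more than 3.5 mm, within or beyond its play) while the lock has not yet been turned (within 0.25 rad of the middle) (value of joint drawer above 0.0035 m and value of joint lock between -0.25 and 0.25 rad), for 0.1 s.
2. the drawer is pulled out at least 80 mm (value of joint drawer above 0.08 m), for 0.2 s.
3. the drawer is shut (within 6 mm of home) with every item present inside it (value of joint drawer below 0.006 m and x of key_a in the frame of drawer_floor between -0.075 and 0.075 m and y of key_a in the frame of drawer_floor between -0.115 and 0.115 m and z of key_a in the frame of drawer_floor between -0.01 and 0.036 m and x of key_b in the frame of drawer_floor between -0.075 and 0.075 m and y of key_b in the frame of drawer_floor between -0.115 and 0.115 m and z of key_b in the frame of drawer_floor between -0.01 and 0.036 m and x of bike_light in the frame of drawer_floor between -0.075 and 0.075 m and y of bike_light in the frame of drawer_floor between -0.115 and 0.115 m and z of bike_light in the frame of drawer_floor between -0.01 and 0.036 m and x of clothes_peg in the frame of drawer_floor between -0.075 and 0.075 m and y of clothes_peg in the frame of drawer_floor between -0.115 and 0.115 m and z of clothes_peg in the frame of drawer_floor between -0.01 and 0.036 m), for 0.2 s.
4. the lock is turned clockwise beyond 0.5 rad with the driver's blade seated in the slot (value of joint lock above 0.5 rad and distance between driver_tip and slot below 0.008 m and angle between driver's own z axis and vertical below 0.2 rad), for 0.1 s.
At the end, for the whole second after the job is handed in: Every item present lies inside the drawer; the drawer is shut (within 6 mm of home); the lock is turned clockwise beyond 0.5 rad; the driver stands at rest in its stand, upright within 0.15 rad, its blade's edge within 16 mm sideways of the stand's centre and below 12 mm height; nothing is held (all of step 3 and value of joint lock above 0.5 rad and horizontal distance between driver and stand below 0.016 m and height (world z) of driver below 0.012 m and angle between driver's own z axis and vertical below 0.15 rad and linear speed of driver below 0.02 m/s); the robot touches nothing.
It fails at once if the bowl is moved more than 30 mm (distance of bowl from where it was at the start of the episode above 0.03 m).
It fails at once if the canister is moved more than 30 mm (distance of canister from where it was at the start of the episode above 0.03 m).
It fails at once if the key tray is moved more than 30 mm (distance of key_tray from where it was at the start of the episode above 0.03 m).
Of key_a, key_b, bike_light, clothes_peg only 2 to 3 are there at a start; the rules pass over those that are not, and their reading is None.
At some moment in a run one of key_a, key_b, bike_light, clothes_peg may be knocked a few centimetres aside while the robot is not near it.
It also fails if it takes over 210 s, if anything falls off the work surface, if the arm or the gripper's body presses on something with over 40 N, if the wrist force passes 120 N, or if a joint passes its speed limit or range.

### The arm

A 6-joint arm with a two-finger parallel gripper is mounted at the origin on the work surface. World frame = base frame: x ahead of the robot, y to its left, z up, the work surface at z = 0. Lengths are in mm, angles in rad, forces in N, time in s.
With the tool pointing down it reaches from about 350 to 1000 mm from the base axis. Payload 7.1 kg.
Tool frame: the origin (TCP) lies between the finger pads; the fingertips stand 14 mm ahead of it and the grasp point (between the pads) lies 5 mm behind it (bot.tip_extent is the distance from the TCP to the fingertips, in mm); z points along the fingers, x is the direction in which the jaws open and shut, and the axes are right-handed (so a half turn about z gives the same grasp; the last joint's range is limited). The gripper opens to 85 mm and grips with 20 to 120 N. Pads are 22 mm wide; open, the fingers measure 114 mm over their backs; the gripper's body (76 mm by 85 mm) begins 54 mm behind the grasp point. The pads swing forward as they close: fully open they stand 13 mm farther back than shut.
Start: joints at [-1.337, 0.423, 1.63, -0, 1.089, -0.019], TCP at [156.341, -605.113, 245.319] pointing down, gripper open.
Joint ranges: [-3, 3], [-0.9, 2.11], [0.09, 2.58], [-1.31, 4.45], [0.11, 2.69], [-2.54, 2.54]. Speed limits (rad/s): [2.39, 2.39, 3.01, 3.14, 3.14, 3.14].

### API

Orientations are given as [roll, pitch, yaw] about the fixed x, y, z axes, in that order (R = Rz(yaw) Ry(pitch) Rx(roll)).
In Python, from bench import bot gives the robot as it stands.
- The arm moves only by the tool play_rows, never from a script. Its argument "motion" is a list of rows, each an object with "linear": the shift along the tool's x, y, z scaled (see below), a list of three; "dr": the turn, a rotation vector about the tool's x, y, z scaled (see below), a list of three; "gripper": the opening, from -1 (shut) to 1 (fully open). In form: [{"linear": [dx, dy, dz], "dr": [rx, ry, rz], "gripper": gripper}, ...]. A call has 1 to 5 rows; each row shifts and turns the commanded pose from where the row before left it, along the tool's axes as they then stand; what a row does not reach is not made up. The controller multiplies each number of a shift by 0.25 m and each number of a turn by pi/2 rad. A row lasts 1/8 s, in which the tool goes at most 62.5 mm and 10.7 degrees, less where a joint would pass 70% of its speed; a pose out of reach is approached as far as the arm can. A call with a number of a shift or a turn outside -1 to 1 is refused whole. A call with a gripper value outside its range is refused whole. The fingers move at their own pace and stop on an object; "newtons" is the grip in N (left out, the last holds). Time passes only in rows, so rows that do not move let the fingers close. It gives the time, the measured TCP pose, the force and the opening at its end, in the units of the state.
- bot.observe(): the state, without advancing time (a new reading comes with each control period).
- bot.camera(name): name is "scene" or "top"; returns a dict with "image" (420x560x3 uint8, red, green, blue), "mtx" (3x3 intrinsics, pixels), "world_to_cam" (4x4, takes a point from world to camera coordinates). Camera axes: x right, y up, looking along -z (the intrinsics and any distortion apply to the point x, -y, -z); pixel columns grow to the right and rows downward; lengths in mm; the calibration is good to about 2 mm. A picture is of the moment at which its call begins. There is no depth.
- bot.hand_in(): hands the job in, once; it reports no verdict.
Trained networks look in the newest picture that a camera, given by its name, has taken for a name from the list of things; names that differ only in an ending like _2 or _b are one class to them, and where a whole thing is asked for, a point or a joint stands for the part that bears it (a point fixed in the world has none). Each returns a list of dicts, best first, with "score" (0 to 1); they miss things now and then, are a little off and sometimes report something else, mostly with a low value. They report only what shows in the picture. A call takes as long as a camera call.
- bot.search_frame(camera, label): "xyz" ([x, y, z] in mm, in world coordinates, good to about 4 mm: the middle of the surface that is visible of it).
The state is a dict: "time": time; "joint_positions": joint angles; "qvel": joint speeds; "joint_efforts": joint torques, N m; "position": TCP position; "tool_rot": TCP orientation; "force": force on the tool from outside, world axes, zero at the start; "torque": the same for the moment, N m; "finger_gap": opening from 0.0 (shut) to 1.0 (fully open).
Only numpy, scipy, OpenCV 4.12 (cv2) and the standard library are available. Lean on these libraries where they do the work, as an engineer would, in place of code of your own. Each camera call takes 0.05 s, during which the arm holds its last target.

## Working session

There is one attempt and no reset: what is moved stays moved. The work goes in short steps, Python scripts to look and compute and a tool call to move; the robot and the scene stay as the last step left them, time stands still between calls to the robot, and variables do not carry over. Pictures are saved under pics/ and viewed, and the job is handed in when it is done.

Besides the shell and the picture viewer there is one more tool, called after ">>>" as a command line: name --argument value ..., lists and objects as JSON in quotes. play_rows: Moves the arm, as the interface text tells. Its arguments: {"type":"object","properties":{"motion":{"type":"array","items":{"type":"object","properties":{"linear":{"type":"array","items":{"type":"number"}},"dr":{"type":"array","items":{"type":"number"}},"gripper":{"type":"number"}}}},"newtons":{"type":"number"}},"required":["motion"]}

```bash
mkdir -p pics; ls; python3 - <<'E'
from bench import bot
import cv2
print(bot.observe())
for n in("scene","top"):
    c=bot.camera(n); cv2.imwrite(f"pics/{n}0.png",c["image"][:,:,::-1]); print(n,c["mtx"].tolist(),c["world_to_cam"].round(3).tolist() if hasattr(c["world_to_cam"],'round') else c["world_to_cam"])
    for l in ["drawer","drawer_handle","unit","lock","slot","driver","stand","key_a","bike_light","clothes_peg","bowl","canister","key_tray"]:
        print(l,[( [round(v) for v in d["xyz"]],round(d["score"],2)) for d in bot.search_frame(n,l)[:3]])
E
```

```text
pics
{'time': 0.0, 'joint_positions': array([-1.33700054e+00,  4.23823270e-01,  1.63070003e+00, -9.43043201e-06,
        1.08861489e+00, -1.90009383e-02]), 'qvel': array([-0.00136449, -0.00086745,  0.0005582 ,  0.00063192,  0.00017759,
       -0.00038942]), 'joint_efforts': array([ 2.12703191e-03, -5.57383132e+01, -2.81736428e+01,  7.41627628e-05,
        7.39934942e-03, -2.39779285e-05]), 'position': array([ 156.218819  , -604.610453  ,  244.55271032]), 'tool_rot': array([-3.14157164e+00,  1.54541317e-03, -1.31799521e+00]), 'force': array([ 0.02276462,  0.0159875 , -0.16340901]), 'torque': array([-0.02218062, -0.01182385, -0.0043313 ]), 'finger_gap': 1.000239586962227}
scene [[390.0287398190276, 0.0, 283.4558973204237], [0.0, 390.0287398190276, 213.22355731729294], [0.0, 0.0, 1.0]] [[-0.63, 0.777, 0.018, 364.251], [-0.621, -0.517, 0.59, 283.14], [0.467, 0.36, 0.807, -1302.332], [0.0, 0.0, 0.0, 1.0]]
drawer [([586, -12, 81], 0.9), ([550, 325, 100], 0.41)]
drawer_handle [([593, -10, 79], 0.57)]
unit [([712, 8, 84], 0.87)]
lock [([667, -15, 96], 0.75)]
slot [([670, -12, 99], 0.75), ([7
[... 373 characters left out ...]
55094178], [0.0, 0.0, 1.0]] [[0.004, -1.0, -0.007, -7.801], [0.997, 0.004, 0.075, -565.09], [-0.075, -0.007, 0.997, -1167.78], [0.0, 0.0, 0.0, 1.0]]
drawer [([598, -21, 68], 0.81)]
drawer_handle [([598, -20, 69], 0.76)]
unit [([689, -9, 84], 0.72)]
lock [([663, -10, 100], 0.75)]
slot [([663, -10, 94], 0.69)]
driver [([543, 314, 105], 0.57), ([541, 307, 62], 0.55)]
stand [([543, 306, 62], 0.9)]
key_a [([408, -338, 10], 0.78)]
bike_light [([413, 357, 29], 0.61), ([664, -7, 100], 0.36)]
clothes_peg [([541, 313, 107], 0.42)]
bowl [([532, -292, 25], 0.93), ([543, 315, 103], 0.43), ([676, 254, 152], 0.3)]
canister [([674, 252, 150], 0.56)]
key_tray [([685, -281, 10], 0.79), ([540, 306, 64], 0.37)]
```

View pics/scene0.png

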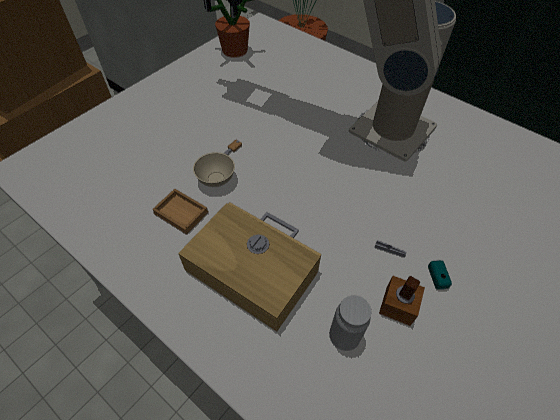

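View pics/top0.png

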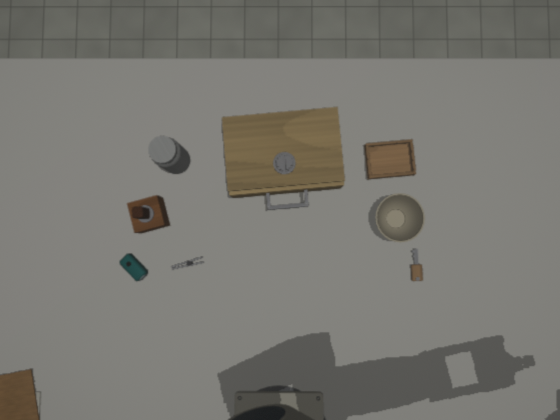

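The scene holds one key (top 416,268) beside the bowl, the peg (188,264) and the light (133,267). The stand with the driver is at (147,214) and the unit is at (283,150). I'll measure next.

```bash
cat > h.py <<'E'
from bench import bot
import numpy as np, cv2
from scipy.spatial.transform import Rotation as R
def cam(n,fn=None):
    c=bot.camera(n)
    if fn: cv2.imwrite("pics/"+fn,c["image"][:,:,::-1])
    return c
def unproj(c,u,v,z):
    M=np.array(c["mtx"]);W=np.array(c["world_to_cam"])
    d=np.linalg.inv(M)@[u,v,1]; d=np.array([d[0],-d[1],-d[2]])
    Rm=W[:3,:3];o=-Rm.T@W[:3,3];d=Rm.T@d
    return (o+d*(z-o[2])/d[2])
def proj(c,p):
    W=np.array(c["world_to_cam"]);q=W[:3,:3]@np.array(p,float)+W[:3,3]
    q=np.array(c["mtx"])@[q[0],-q[1],-q[2]];return q[:2]/q[2]
def crop(c,u0,v0,u1,v1,s,fn,pts=[]):
    im=cv2.resize(c["image"][v0:v1,u0:u1,::-1],None,fx=s,fy=s,interpolation=cv2.INTER_CUBIC)
    im=np.ascontiguousarray(im)
    for p in pts:
        q=proj(c,p); cv2.circle(im,(int((q[0]-u0+.5)*s),int((q[1]-v0+.5)*s)),2,(0,0,255),-1)
    cv2.imwrite("pics/"+fn,im)
def st():
    s=bot.observe(); 
    print("t %.2f"%s["time"],"pos",s["position"].round(1),"rpy",s["tool_rot"].round(3),"F",s["force"].round(1),"T",s["torque"].round(2),"gap %.3f"%s["finger_gap"],"q",s["joint_positions"].round(2))
    return s
E
python3 - <<'E'
from h import *
c=cam("top")
crop(c,210,95,360,215,5,"unit.png")
crop(c,110,185,220,285,6,"left.png")
crop(c,370,180,440,290,5,"key.png")
E
```

```text
(no output)
```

View pics/unit.png

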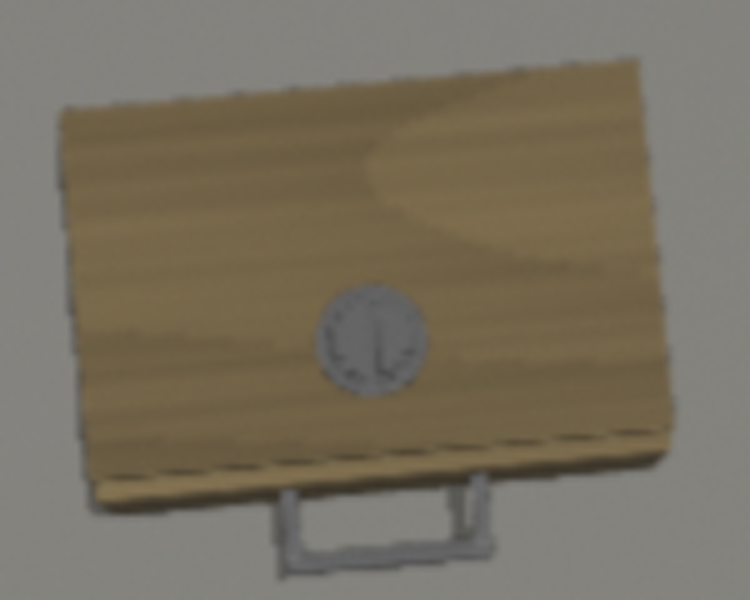

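View pics/left.png

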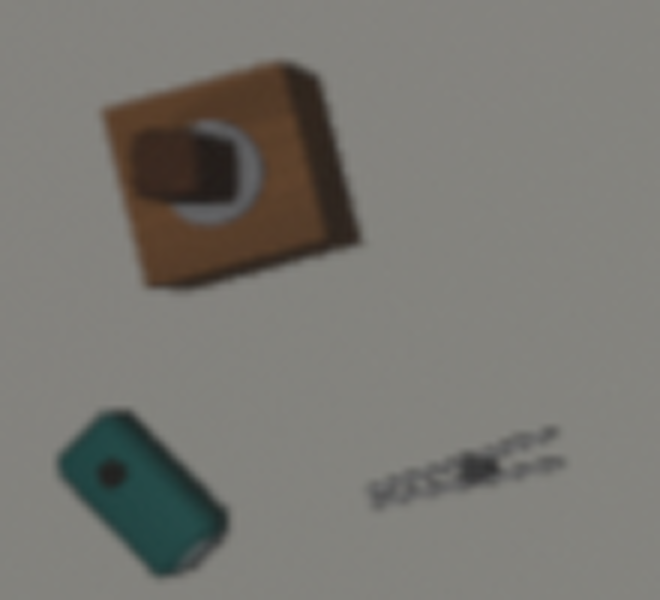

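View pics/key.png

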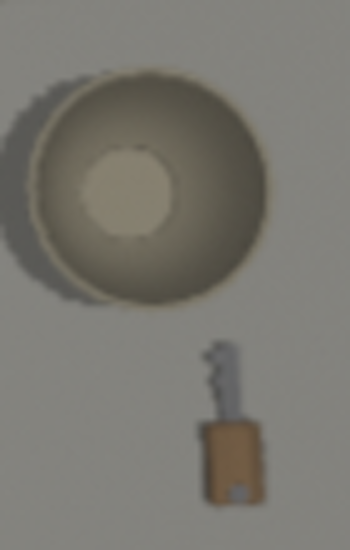

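```bash
python3 - <<'E'
from h import *
c=cam("top")
def P(o,s,pts,z):
    return np.array([unproj(c,o[0]+x/s-.5,o[1]+y/s-.5,z)[:2] for x,y in pts])
def ang(a,b): d=b-a; return np.arctan2(d[1],d[0]),np.linalg.norm(d)
u=P((210,95),5,[(60,108),(640,60),(668,430),(92,482)],85)
print("unit",u.round(1).tolist(),"c",u.mean(0), "yaxis edges",ang(u[1],u[0]),ang(u[2],u[3]),"x",ang(u[3],u[0]),ang(u[2],u[1]))
h=P((210,95),5,[(371,339)],97);print("head",h)
s=P((210,95),5,[(372,305),(380,372)],97);print("slot",ang(s[1],s[0]))
b=P((210,95),5,[(285,565),(492,545)],60);print("bar",b,b.mean(0),ang(b[1],b[0]))
s=P((110,185),6,[(103,110),(285,62),(327,238),(150,287)],62);print("stand",s.round(1).tolist(),s.mean(0),ang(s[3],s[0]),ang(s[2],s[1]),ang(s[1],s[0]))
print("flange",P((110,185),6,[(212,172)],67))
print("hdl",P((110,185),6,[(165,160)],127))
t=P((110,185),6,[(135,130),(190,127),(200,190),(140,198)],127);print(t.round(1).tolist(),t.mean(0))
l=P((110,185),6,[(85,435),(192,557)],30);print("light",l,l.mean(0),ang(l[0],l[1]))
p=P((110,185),6,[(370,493),(563,447)],10);print("peg",p,p.mean(0),ang(p[0],p[1]))
k=P((370,180),5,[(235,503),(231,422),(222,342)],10);print("key",k,ang(k[0],k[2]),ang(k[0],k[1]))
bw=P((370,180),5,[(150,188)],55);print("bowl",bw)
E
```

```text
unit [[775.7, 139.7], [799.8, -138.7], [620.9, -151.1], [595.2, 122.1]] c [697.89766477  -6.98896397] yaxis edges (np.float64(1.6570249022634727), np.float64(279.44085259372287)) (np.float64(1.6646199369073298), np.float64(274.3905611160394)) x (np.float64(0.09747616428595104), np.float64(181.32668827578883)) (np.float64(0.06938734192748529), np.float64(179.25665337923073))
head [[662.10096962 -10.06983099]]
slot (np.float64(0.12128396067726344), np.float64(32.09959422727066))
bar [[557.85605068  31.22644214]
 [567.90669822 -68.81782004]] [562.88137445 -18.79568895] (np.float64(1.670922392694111), np.float64(100.54784886549137))
stand [[567.8, 369.7], [587.5, 296.6], [516.6, 278.0], [496.6, 348.7]] [542.13463064 323.24478742] (np.float64(0.2860808722796737), np.float64(74.22034557224154)) (np.float64(0.2562374577759626), np.float64(73.35828673247586)) (np.float64(1.8340582598474025), np.float64(75.67640952317593))
flange [[542.65358474 323.49331238]]
hdl [[543.63831047 323.73112696]]
[[555.0, 335.5], [556.2, 314.5], [532.3, 310.1], [529.2, 332.8]] [543.17525955 323.24401568]
light [[436.35516368 383.97134666]
 [386.83407987 338.5963578 ]] [411.59462177 361.28385223] (np.float64(-2.3998576228881237), np.float64(67.16567096048202))
peg [[412.12754011 270.88836755]
 [431.55301183 190.6075083 ]] [421.84027597 230.74793793] (np.float64(-1.3333905056710185), np.float64(82.59761082653714))
key [[ 381.6101727  -341.38743801]
 [ 421.6696693  -340.08275903]
 [ 461.42500638 -336.26613534]] (np.float64(0.0640769565955878), np.float64(79.97896858921885)) (np.float64(0.03255702358627357), np.float64(40.08073670322322))
bowl [[ 536.07126464 -290.61592596]]
```

```bash
cat >> h.py <<'E'
def yaw_now(s):
    # treat as pointing down
    Rm=R.from_euler("xyz",s["tool_rot"]).as_matrix(); return np.arctan2(Rm[1,0],Rm[0,0])
def plan(tgt,yaw=None,nmin=1,step=55,level=True):
    s=st(); p=s["position"].copy(); tgt=np.array(tgt,float)
    R0=R.from_euler("xyz",s["tool_rot"]); R1=R0 if yaw is None else R.from_euler("xyz",[np.pi,0,yaw])
    rv=(R0.inv()*R1).as_rotvec()
    n=max(nmin,int(np.ceil(np.linalg.norm(tgt-p)/step)),int(np.ceil(np.degrees(np.linalg.norm(rv))/10)))
    print("total rot",(rv/(np.pi/2)).round(3),"dist",np.round(tgt-p,1),"rows",n)
    Rc=R0
    for i in range(n):
        l=Rc.inv().apply((tgt-p)/n)/250
        print(i,l.round(3).tolist(),(rv/n/(np.pi/2)).round(3).tolist())
        Rc=Rc*R.from_rotvec(rv/n)
E
python3 - <<'E'
from h import *
plan([562.5,-19.2,130],0.09,step=60)
E
```

```text
t 1.50 pos [ 156.3 -605.1  245.3] rpy [ 3.142  0.    -1.318] F [ 0.4 -0.2  0.2] T [-0.02 -0.06  0.  ] gap 1.005 q [-1.34  0.42  1.63 -0.    1.09 -0.02]
total rot [ 0.     0.    -0.896] dist [ 406.2  585.9 -115.3] rows 13
0 [-0.143, -0.166, 0.035] [0.0, 0.0, -0.069]
1 [-0.125, -0.181, 0.035] [0.0, 0.0, -0.069]
2 [-0.104, -0.193, 0.035] [0.0, 0.0, -0.069]
3 [-0.083, -0.203, 0.035] [0.0, 0.0, -0.069]
4 [-0.06, -0.211, 0.035] [0.0, 0.0, -0.069]
5 [-0.037, -0.216, 0.035] [0.0, 0.0, -0.069]
6 [-0.014, -0.219, 0.035] [0.0, 0.0, -0.069]
7 [0.01, -0.219, 0.035] [0.0, 0.0, -0.069]
8 [0.034, -0.217, 0.035] [0.0, 0.0, -0.069]
9 [0.057, -0.212, 0.035] [0.0, 0.0, -0.069]
10 [0.08, -0.204, 0.035] [0.0, 0.0, -0.069]
11 [0.101, -0.195, 0.035] [0.0, 0.0, -0.069]
12 [0.122, -0.183, 0.035] [0.0, 0.0, -0.069]
```

>>> play_rows --motion '[{"linear": [-0.143,-0.166,0.035],"dr": [0,0,-0.069],"gripper": -0.4},{"linear": [-0.125,-0.181,0.035],"dr": [0,0,-0.069],"gripper": -0.4},{"linear": [-0.104,-0.193,0.035],"dr": [0,0,-0.069],"gripper": -0.4},{"linear": [-0.083,-0.203,0.035],"dr": [0,0,-0.069],"gripper": -0.4},{"linear": [-0.06,-0.211,0.035],"dr": [0,0,-0.069],"gripper": -0.4}]' --newtons 40

```text
time: 2.12
position: [313.5, -378.4, 201.6]
tool_rot: [3.142, -0.001, -0.773]
force: [0.5, -0.3, 1.2]
finger_gap: 0.303
```

>>> play_rows --motion '[{"linear": [-0.037,-0.216,0.035],"dr": [0,0,-0.069],"gripper": -0.4},{"linear": [-0.014,-0.219,0.035],"dr": [0,0,-0.069],"gripper": -0.4},{"linear": [0.01,-0.219,0.035],"dr": [0,0,-0.069],"gripper": -0.4},{"linear": [0.034,-0.217,0.035],"dr": [0,0,-0.069],"gripper": -0.4}]'

```text
time: 2.62
position: [438.5, -197.9, 166.6]
tool_rot: [3.141, -0.001, -0.339]
force: [0.2, -0.2, 0.4]
finger_gap: 0.296
```

>>> play_rows --motion '[{"linear": [0.057,-0.212,0.035],"dr": [0,0,-0.069],"gripper": -0.4},{"linear": [0.08,-0.204,0.035],"dr": [0,0,-0.069],"gripper": -0.4},{"linear": [0.101,-0.195,0.035],"dr": [0,0,-0.069],"gripper": -0.4},{"linear": [0.122,-0.183,0.035],"dr": [0,0,-0.069],"gripper": -0.4},{"linear": [0,0,0],"dr": [0,0,0],"gripper": -0.4}]'

```text
time: 3.25
position: [564.3, -15.9, 131.1]
tool_rot: [-3.141, -0.001, 0.096]
force: [-0.2, -0.5, -0.6]
finger_gap: 0.301
```

```bash
python3 - <<'E'
from h import *
plan([562.5,-19.2,50],0.09)
c=cam("top"); crop(c,210,95,360,215,5,"a1.png",[(562.5,-19.2,50),(562.5,-19.2,60)])
c=cam("scene"); crop(c,170,170,360,330,4,"a2.png",[(562.5,-19.2,60)])
E
```

```text
t 3.25 pos [564.3 -15.9 131.1] rpy [-3.141e+00 -1.000e-03  9.600e-02] F [-0.2 -0.5 -0.6] T [0.01 0.02 0.04] gap 0.301 q [-0.05  0.49  1.84  0.    0.81 -0.15]
total rot [-0.    -0.001  0.004] dist [ -1.8  -3.3 -81.1] rows 2
0 [-0.004, 0.006, 0.162] [-0.0, -0.0, 0.002]
1 [-0.004, 0.006, 0.162] [-0.0, -0.0, 0.002]
```

View pics/a1.png

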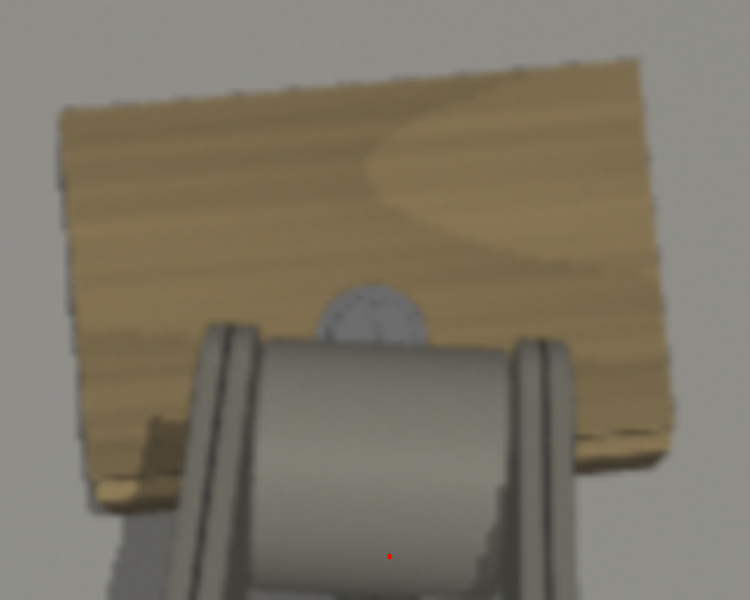

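View pics/a2.png

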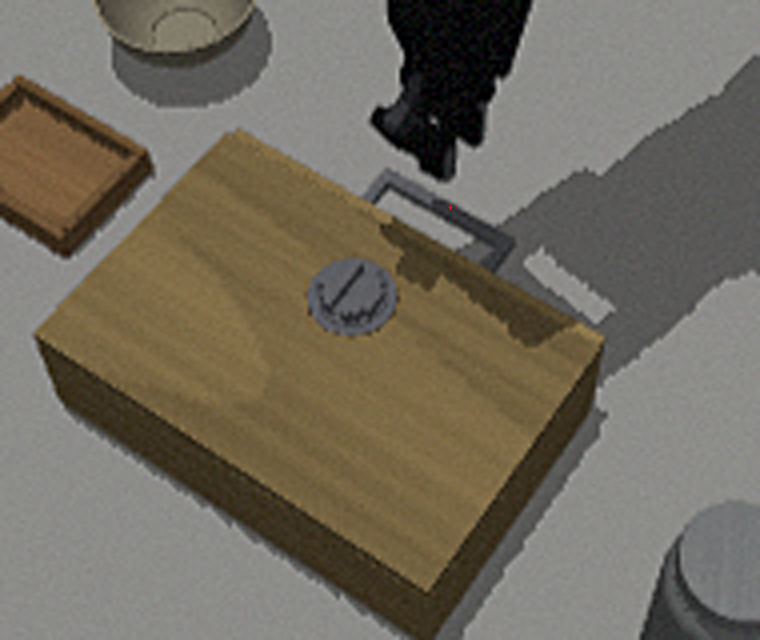

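The dot sits on the bar in the scene crop (450,207), and the fingers are above it. I'll go down and pinch it.

>>> play_rows --motion '[{"linear": [-0.004,0.006,0.11],"dr": [0,0,0.002],"gripper": -0.4},{"linear": [-0.002,0.006,0.11],"dr": [0,0,0.002],"gripper": -0.4},{"linear": [0,0,0.1],"dr": [0,0,0],"gripper": -0.4},{"linear": [0,0,0],"dr": [0,0,0],"gripper": -0.4}]'

```text
time: 3.85
position: [560.4, -23.5, 51.2]
tool_rot: [-3.142, 0.001, 0.082]
force: [0.0, 0.0, -0.0]
finger_gap: 0.302
```

>>> play_rows --motion '[{"linear": [0,0,0],"dr": [0,0,0],"gripper": -1},{"linear": [0,0,0],"dr": [0,0,0],"gripper": -1},{"linear": [0,0,0],"dr": [0,0,0],"gripper": -1}]'

```text
time: 4.22
position: [561.0, -23.1, 51.9]
tool_rot: [3.141, 0.0, 0.085]
force: [-0.2, -7.6, 0.8]
finger_gap: 0.108
```

>>> play_rows --motion '[{"linear": [-0.02,0,0],"dr": [0,0,0],"gripper": -1},{"linear": [0,0,0],"dr": [0,0,0],"gripper": -1}]'

```text
time: 4.47
position: [556.2, -23.5, 51.9]
tool_rot: [3.14, -0.001, 0.085]
force: [-0.6, -6.9, 0.4]
finger_gap: 0.104
```

>>> play_rows --motion '[{"linear": [-0.012,0,0],"dr": [0,0,0],"gripper": -1},{"linear": [0,0,0],"dr": [0,0,0],"gripper": -1}]'

```text
time: 4.72
position: [553.4, -23.8, 51.9]
tool_rot: [3.14, -0.001, 0.085]
force: [0.8, -7.5, -0.7]
finger_gap: 0.106
```

>>> play_rows --motion '[{"linear": [-0.008,0,0],"dr": [0,0,0],"gripper": -1},{"linear": [0,0,0],"dr": [0,0,0],"gripper": -1}]'

```text
time: 4.97
position: [551.6, -24.0, 52.0]
tool_rot: [3.14, -0.001, 0.085]
force: [1.4, -7.1, -1.0]
finger_gap: 0.104
```

>>> play_rows --motion '[{"linear": [-0.008,0,0],"dr": [0,0,0],"gripper": -1},{"linear": [0,0,0],"dr": [0,0,0],"gripper": -1}]'

```text
time: 5.22
position: [549.6, -24.2, 51.9]
tool_rot: [3.14, -0.001, 0.085]
force: [1.3, -7.2, -1.9]
finger_gap: 0.106
```

>>> play_rows --motion '[{"linear": [-0.08,0,0],"dr": [0,0,0],"gripper": -1},{"linear": [-0.1,0,0],"dr": [0,0,0],"gripper": -1},{"linear": [-0.1,0,0],"dr": [0,0,0],"gripper": -1},{"linear": [-0.1,0,0],"dr": [0,0,0],"gripper": -1},{"linear": [-0.06,0,0],"dr": [0,0,0],"gripper": -1}]'

```text
time: 5.85
position: [440.0, -34.1, 52.0]
tool_rot: [3.139, -0.003, 0.085]
force: [4.0, -17.3, -9.5]
finger_gap: 0.106
```

>>> play_rows --motion '[{"linear": [0,0,0],"dr": [0,0,0],"gripper": -1},{"linear": [0,0,0],"dr": [0,0,0],"gripper": -1}]'

```text
time: 6.1
position: [439.9, -34.0, 51.9]
tool_rot: [3.14, -0.001, 0.085]
force: [-0.7, -16.1, -2.5]
finger_gap: 0.104
```

```bash
python3 - <<'E'
from h import *
st()
c=cam("top","o1.png")
E
```

```text
t 6.10 pos [439.9 -34.   51.9] rpy [ 3.14e+00 -1.00e-03  8.50e-02] F [ -0.7 -16.1  -2.5] T [-2.63  0.02  0.11] gap 0.104 q [-0.1   0.52  2.13 -0.    0.5  -0.19]
```

View pics/o1.png

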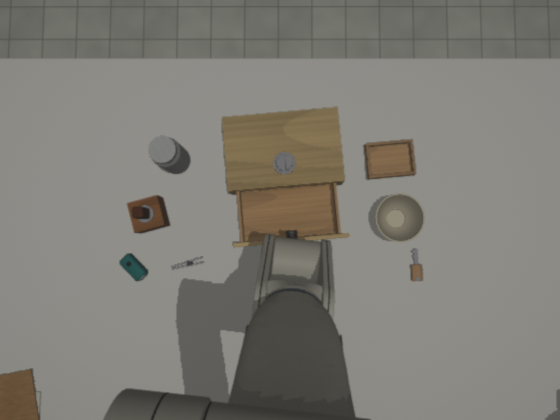

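The top view shows the drawer about 122 mm out and running free, so it was unlocked. Now I'll release the handle and fetch the key.

>>> play_rows --motion '[{"linear": [0,0,0],"dr": [0,0,0],"gripper": -0.5},{"linear": [0,0,0],"dr": [0,0,0],"gripper": -0.5},{"linear": [0,0,-0.12],"dr": [0,0,0],"gripper": -0.5},{"linear": [0,0,-0.2],"dr": [0,0,0],"gripper": -0.2},{"linear": [0,0,-0.08],"dr": [0,0,0],"gripper": 0.2}]'

```text
time: 6.78
position: [440.6, -32.1, 153.9]
tool_rot: [3.141, -0.003, 0.085]
force: [0.5, 0.3, -0.4]
finger_gap: 0.591
```

```bash
python3 - <<'E'
from h import *
plan([402,-340.5,120],-1.52)
E
```

```text
t 6.78 pos [440.6 -32.1 153.9] rpy [ 3.141e+00 -3.000e-03  8.500e-02] F [ 0.5  0.3 -0.4] T [-0.04 -0.    0.02] gap 0.591 q [-0.1   0.3   2.09  0.    0.74 -0.18]
total rot [-0.002 -0.002  1.022] dist [ -38.6 -308.4  -33.9] rows 10
0 [-0.026, 0.122, 0.014] [-0.0, -0.0, 0.102]
1 [-0.006, 0.124, 0.014] [-0.0, -0.0, 0.102]
2 [0.014, 0.124, 0.014] [-0.0, -0.0, 0.102]
3 [0.033, 0.12, 0.014] [-0.0, -0.0, 0.102]
4 [0.052, 0.113, 0.014] [-0.0, -0.0, 0.102]
5 [0.069, 0.103, 0.014] [-0.0, -0.0, 0.102]
6 [0.085, 0.091, 0.014] [-0.0, -0.0, 0.102]
7 [0.098, 0.076, 0.014] [-0.0, -0.0, 0.102]
8 [0.109, 0.059, 0.014] [-0.0, -0.0, 0.102]
9 [0.117, 0.041, 0.014] [-0.0, -0.0, 0.102]
```

>>> play_rows --motion '[{"linear": [-0.026,0.122,0.014],"dr": [0,0,0.102],"gripper": 0.2},{"linear": [-0.006,0.124,0.014],"dr": [0,0,0.102],"gripper": 0.2},{"linear": [0.014,0.124,0.014],"dr": [0,0,0.102],"gripper": 0.2},{"linear": [0.033,0.12,0.014],"dr": [0,0,0.102],"gripper": 0.2},{"linear": [0.052,0.113,0.014],"dr": [0,0,0.102],"gripper": 0.2}]'

```text
time: 7.4
position: [420.0, -187.4, 134.1]
tool_rot: [-3.141, -0.0, -0.721]
force: [0.3, 0.7, 0.1]
finger_gap: 0.603
```

>>> play_rows --motion '[{"linear": [0.069,0.103,0.014],"dr": [0,0,0.102],"gripper": 0.2},{"linear": [0.085,0.091,0.014],"dr": [0,0,0.102],"gripper": 0.2},{"linear": [0.098,0.076,0.014],"dr": [0,0,0.102],"gripper": 0.2},{"linear": [0.109,0.059,0.014],"dr": [0,0,0.102],"gripper": 0.2},{"linear": [0.117,0.041,0.014],"dr": [0,0,0.102],"gripper": 0.2}]'

```text
time: 8.02
position: [400.8, -341.3, 116.5]
tool_rot: [-3.142, 0.0, -1.523]
force: [0.0, -0.1, -0.5]
finger_gap: 0.603
```

>>> play_rows --motion '[{"linear": [0,0,0],"dr": [0,0,0],"gripper": 0.2}]'

```text
time: 8.15
position: [400.9, -342.0, 116.5]
tool_rot: [-3.141, -0.0, -1.52]
force: [-0.5, 0.7, 0.1]
finger_gap: 0.596
```

```bash
python3 - <<'E'
from h import *
c=cam("top","k1.png")
plan([402,-340.5,17],-1.52)
for n in ("top","scene"):
  if n=="scene": c=cam(n,"k1s.png")
  for l in ("key_a","clothes_peg","bike_light"): print(l,[(np.round(d["xyz"]),round(d["score"],2)) for d in bot.search_frame(n,l)[:2]])
E
```

```text
t 8.20 pos [ 400.7 -340.8  116.4] rpy [ 3.141e+00  1.000e-03 -1.517e+00] F [-0.1 -0.4 -0.1] T [ 0.01 -0.02  0.03] gap 0.594 q [-0.73  0.47  1.93  0.    0.74  0.79]
total rot [0.    0.    0.002] dist [  1.3   0.3 -99.4] rows 2
0 [-0.0, -0.003, 0.199] [0.0, 0.0, 0.001]
1 [-0.0, -0.003, 0.199] [0.0, 0.0, 0.001]
key_a [(array([ 422., -340.,   11.]), 0.48)]
clothes_peg [(array([421., 227.,  14.]), 0.46)]
bike_light [(array([412., 357.,  29.]), 0.89)]
key_a []
clothes_peg [(array([419., 229.,  12.]), 0.61)]
bike_light [(array([422., 364.,  30.]), 0.81), (array([ 688., -274.,    8.]), 0.69)]
```

View pics/k1.png

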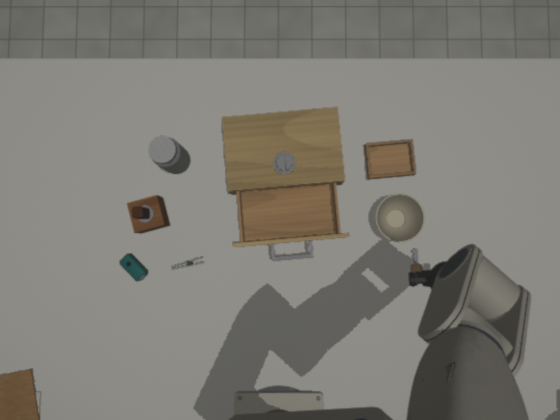

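>>> play_rows --motion '[{"linear": [0,-0.003,0.2],"dr": [0,0,0],"gripper": 0.2},{"linear": [0,-0.002,0.2],"dr": [0,0,0],"gripper": 0.2},{"linear": [0,0,0],"dr": [0,0,0],"gripper": -1},{"linear": [0,0,0],"dr": [0,0,0],"gripper": -1},{"linear": [0,0,0],"dr": [0,0,0],"gripper": -1}]'

```text
time: 9.18
position: [402.3, -340.5, 17.2]
tool_rot: [-3.141, -0.0, -1.517]
force: [-0.4, -0.4, -0.9]
finger_gap: 0.313
```

>>> play_rows --motion '[{"linear": [0,0,0],"dr": [0,0,0],"gripper": -1},{"linear": [0,0,-0.2],"dr": [0,0,0],"gripper": -1},{"linear": [0,0,-0.24],"dr": [0,0,0],"gripper": -1},{"linear": [0,0,-0.1],"dr": [0,0,0],"gripper": -1}]'

```text
time: 9.68
position: [403.2, -341.5, 155.3]
tool_rot: [-3.138, -0.004, -1.517]
force: [0.3, 1.8, -0.6]
finger_gap: 0.317
```

```bash
python3 - <<'E'
from h import *
a=0.09; ux=np.array([np.cos(a),np.sin(a)]);uy=np.array([-np.sin(a),np.cos(a)])
f=np.array([562,-19.3]); 
for n,x,y in(("key head",-15,-75),("peg",-15,20),("light",-15,70)): print(n,f+x*ux+y*uy)
t=f-15*ux-75*uy
plan([t[0],t[1],150],0.09)
E
```

```text
key head [553.80160019 -95.34463321]
peg [545.26313802  -0.72912358]
light [540.76921056  49.06851307]
t 9.68 pos [ 403.2 -341.5  155.3] rpy [-3.138 -0.004 -1.517] F [ 0.3  1.8 -0.6] T [-0.02 -0.01 -0.01] gap 0.317 q [-0.73  0.41  1.91 -0.    0.82  0.79]
total rot [ 0.    -0.004 -1.023] dist [150.6 246.2  -5.3] rows 10
0 [-0.095, -0.065, 0.002] [0.0, -0.0, -0.102]
1 [-0.083, -0.08, 0.002] [0.0, -0.0, -0.102]
2 [-0.07, -0.092, 0.002] [0.0, -0.0, -0.102]
3 [-0.054, -0.102, 0.002] [0.0, -0.0, -0.102]
4 [-0.037, -0.109, 0.002] [0.0, -0.0, -0.102]
5 [-0.019, -0.114, 0.002] [0.0, -0.0, -0.102]
6 [-0.0, -0.115, 0.002] [0.0, -0.0, -0.102]
7 [0.018, -0.114, 0.002] [0.0, -0.0, -0.102]
8 [0.036, -0.11, 0.002] [0.0, -0.0, -0.102]
9 [0.053, -0.102, 0.002] [0.0, -0.0, -0.102]
```

The gap of 0.317 (27 mm) means the key is held.

>>> play_rows --motion '[{"linear": [-0.095,-0.065,0.002],"dr": [0,0,-0.102],"gripper": -1},{"linear": [-0.083,-0.08,0.002],"dr": [0,0,-0.102],"gripper": -1},{"linear": [-0.07,-0.092,0.002],"dr": [0,0,-0.102],"gripper": -1},{"linear": [-0.054,-0.102,0.002],"dr": [0,0,-0.102],"gripper": -1},{"linear": [-0.037,-0.109,0.002],"dr": [0,0,-0.102],"gripper": -1}]'

```text
time: 10.3
position: [477.8, -216.8, 149.6]
tool_rot: [-3.141, -0.001, -0.711]
force: [0.8, 0.5, -1.4]
finger_gap: 0.315
```

>>> play_rows --motion '[{"linear": [-0.019,-0.114,0.002],"dr": [0,0,-0.102],"gripper": -1},{"linear": [0,-0.115,0.002],"dr": [0,0,-0.102],"gripper": -1},{"linear": [0.018,-0.114,0.002],"dr": [0,0,-0.102],"gripper": -1},{"linear": [0.036,-0.11,0.002],"dr": [0,0,-0.102],"gripper": -1},{"linear": [0.053,-0.102,0.002],"dr": [0,0,-0.102],"gripper": -1}]'

```text
time: 10.92
position: [553.5, -94.1, 147.0]
tool_rot: [3.141, -0.0, 0.09]
force: [0.3, 0.4, -0.6]
finger_gap: 0.313
```

```bash
python3 - <<'E'
from h import *
c=cam("scene"); crop(c,170,100,360,260,4,"k2.png")
plan([553.8,-95.3,38],0.09)
E
```

```text
t 10.97 pos [555.3 -91.9 147.2] rpy [-3.141e+00 -2.000e-03  9.800e-02] F [ 2.   2.5 -0.3] T [ 0.08 -0.1   0.02] gap 0.313 q [-0.19  0.47  1.84  0.    0.84 -0.28]
total rot [-0.    -0.001  0.005] dist [  -1.5   -3.4 -109.2] rows 2
0 [-0.004, 0.007, 0.218] [-0.0, -0.001, 0.002]
1 [-0.004, 0.007, 0.218] [-0.0, -0.001, 0.002]
```

View pics/k2.png

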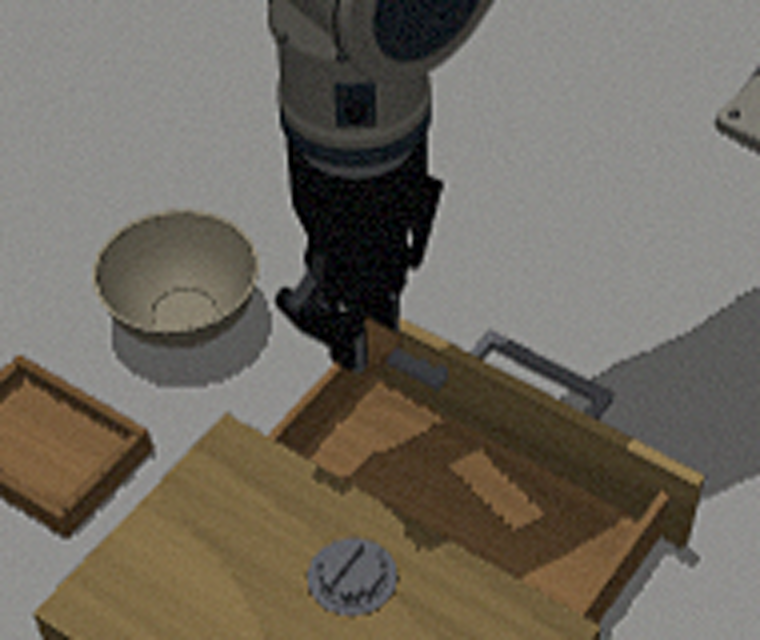

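>>> play_rows --motion '[{"linear": [-0.004,0.006,0.2],"dr": [0,0,0],"gripper": -1},{"linear": [-0.002,0.004,0.2],"dr": [0,0,0],"gripper": -1},{"linear": [0,0,0.036],"dr": [0,0,0],"gripper": -1},{"linear": [0,0,0],"dr": [0,0,0],"gripper": -1}]'

```text
time: 11.48
position: [552.0, -97.7, 38.1]
tool_rot: [-3.142, 0.0, 0.084]
force: [0.1, -0.0, -0.5]
finger_gap: 0.31
```

>>> play_rows --motion '[{"linear": [0,0,0],"dr": [0,0,0],"gripper": 0},{"linear": [0,0,0],"dr": [0,0,0],"gripper": 0},{"linear": [0,0,-0.1],"dr": [0,0,0],"gripper": 0},{"linear": [0,0,-0.24],"dr": [0,0,0],"gripper": 0},{"linear": [0,0,-0.14],"dr": [0,0,0],"gripper": 0}]'

```text
time: 12.1
position: [553.1, -97.8, 161.2]
tool_rot: [3.14, -0.004, 0.085]
force: [0.6, -0.5, 0.8]
finger_gap: 0.502
```

```bash
python3 - <<'E'
from h import *
c=cam("scene"); crop(c,170,100,360,260,4,"k3.png")
plan([421.8,230.7,120],0.24)
E
```

```text
t 12.15 pos [555.2 -98.2 165. ] rpy [ 3.139 -0.009  0.085] F [ 1.2 -0.   3.3] T [-0.04 -0.06  0.01] gap 0.493 q [-0.2   0.44  1.83  0.    0.86 -0.28]
total rot [ 0.002 -0.006 -0.099] dist [-133.4  328.9  -45. ] rows 7
0 [-0.06, -0.194, 0.025] [0.0, -0.001, -0.014]
1 [-0.056, -0.195, 0.025] [0.0, -0.001, -0.014]
2 [-0.052, -0.196, 0.025] [0.0, -0.001, -0.014]
3 [-0.047, -0.197, 0.025] [0.0, -0.001, -0.014]
4 [-0.043, -0.198, 0.025] [0.0, -0.001, -0.014]
5 [-0.038, -0.199, 0.025] [0.0, -0.001, -0.014]
6 [-0.034, -0.2, 0.026] [0.0, -0.001, -0.014]
```

View pics/k3.png

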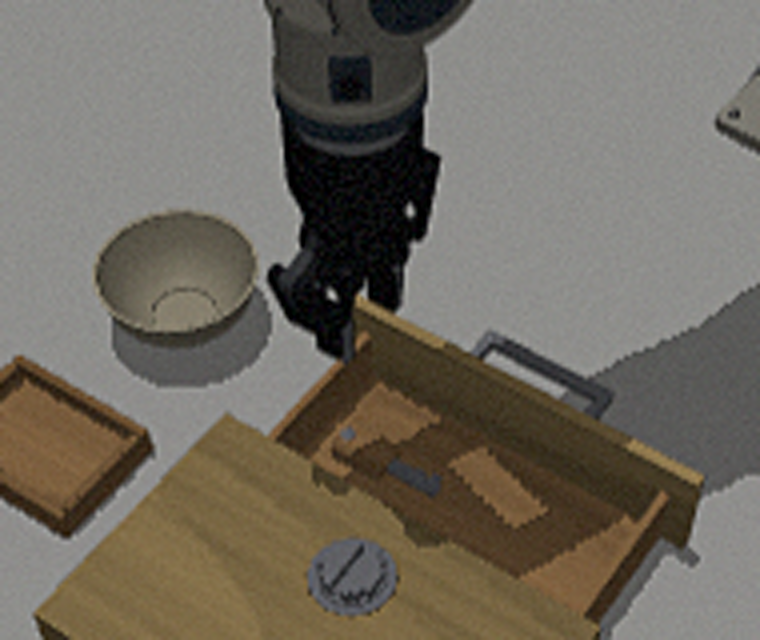

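The key lies in the drawer (345–415, 435–480). Next is the peg.

>>> play_rows --motion '[{"linear": [-0.06,-0.194,0.025],"dr": [0,0,-0.014],"gripper": 0},{"linear": [-0.056,-0.195,0.025],"dr": [0,0,-0.014],"gripper": 0},{"linear": [-0.052,-0.196,0.025],"dr": [0,0,-0.014],"gripper": 0},{"linear": [-0.047,-0.197,0.025],"dr": [0,0,-0.014],"gripper": 0},{"linear": [-0.043,-0.198,0.025],"dr": [0,0,-0.014],"gripper": 0}]'

```text
time: 12.78
position: [456.2, 138.7, 127.1]
tool_rot: [-3.141, -0.002, 0.195]
force: [1.3, 0.8, -0.6]
finger_gap: 0.5
```

>>> play_rows --motion '[{"linear": [-0.038,-0.199,0.025],"dr": [0,0,-0.014],"gripper": -0.2},{"linear": [-0.034,-0.2,0.025],"dr": [0,0,-0.014],"gripper": -0.2},{"linear": [0,0,0],"dr": [0,0,0],"gripper": -0.2},{"linear": [0,0,0],"dr": [0,0,0],"gripper": -0.2}]'

```text
time: 13.28
position: [418.7, 231.3, 114.4]
tool_rot: [-3.142, -0.001, 0.239]
force: [-0.8, 0.6, -0.6]
finger_gap: 0.401
```

```bash
python3 - <<'E'
from h import *
c=cam("top"); crop(c,110,185,220,285,6,"p1.png",[(421.8,230.7,10)])
for l in ("clothes_peg","bike_light"): print(l,[(np.round(d["xyz"]),round(d["score"],2)) for d in bot.search_frame("top",l)[:2]])
c=cam("scene"); crop(c,340,190,470,300,6,"p2.png",[(421.8,230.7,10)])
for l in ("clothes_peg","bike_light"): print(l,[(np.round(d["xyz"]),round(d["score"],2)) for d in bot.search_frame("scene",l)[:2]])
plan([421.8,230.7,18],0.24)
E
```

```text
clothes_peg [(array([428., 219.,  12.]), 0.45)]
bike_light []
clothes_peg [(array([421., 227.,  10.]), 0.52)]
bike_light [(array([422., 365.,  24.]), 0.73)]
t 13.57 pos [418.9 230.4 114. ] rpy [-3.142 -0.     0.237] F [ 0.  -0.6  0.1] T [ 0.01  0.03 -0.  ] gap 0.402 q [ 0.48  0.42  2.03 -0.    0.68  0.24]
total rot [-0.    -0.    -0.002] dist [  2.9   0.3 -96. ] rows 2
0 [0.006, 0.001, 0.192] [-0.0, -0.0, -0.001]
1 [0.006, 0.001, 0.192] [-0.0, -0.0, -0.001]
```

View pics/p1.png

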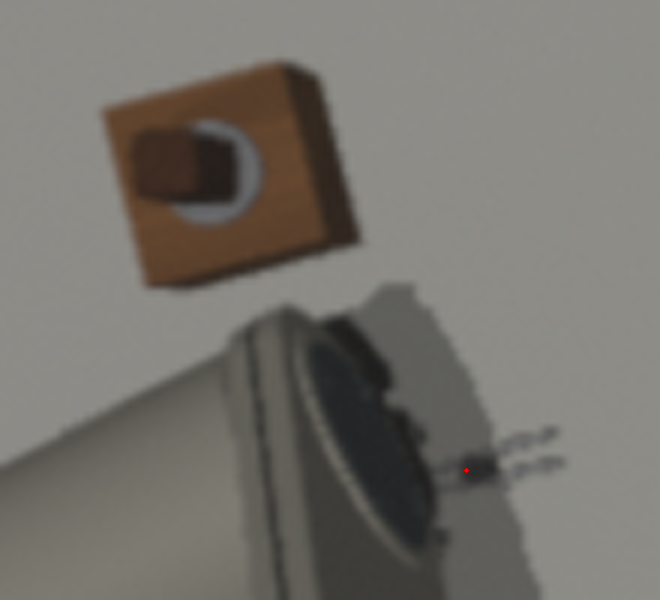

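View pics/p2.png

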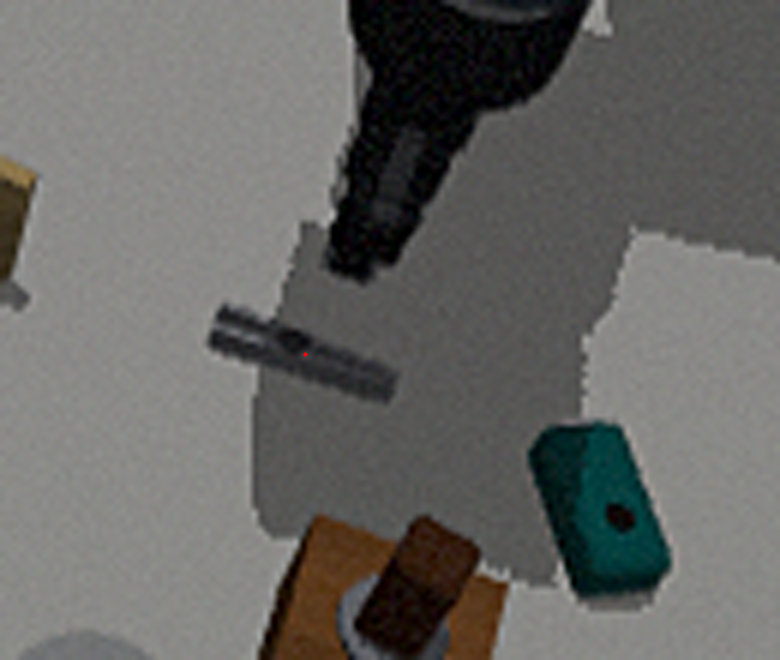

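The peg hasn't moved: the dot is on its middle at (305,353). Going down to grip it.

>>> play_rows --motion '[{"linear": [0.006,0.001,0.19],"dr": [0,0,0],"gripper": -0.2},{"linear": [0.004,0.001,0.19],"dr": [0,0,0],"gripper": -0.2},{"linear": [0,0,0],"dr": [0,0,0],"gripper": -1},{"linear": [0,0,0],"dr": [0,0,0],"gripper": -1},{"linear": [0,0,0],"dr": [0,0,0],"gripper": -1}]'

```text
time: 14.2
position: [421.4, 231.3, 19.7]
tool_rot: [-3.141, -0.001, 0.238]
force: [-1.1, -0.1, -0.3]
finger_gap: 0.138
```

>>> play_rows --motion '[{"linear": [0,0,0],"dr": [0,0,0],"gripper": -1},{"linear": [0,0,-0.2],"dr": [0,0,0],"gripper": -1},{"linear": [0,0,-0.24],"dr": [0,0,0],"gripper": -1},{"linear": [0,0,-0.1],"dr": [0,0,0],"gripper": -1},{"linear": [0,0,0],"dr": [0,0,0],"gripper": -1}]'

```text
time: 14.82
position: [422.3, 232.0, 156.3]
tool_rot: [-3.14, -0.005, 0.239]
force: [0.1, 0.3, -0.8]
finger_gap: 0.139
```

```bash
python3 - <<'E'
from h import *
plan([545.3,-0.7,150],0.09-np.pi/2)
plan([545.3,-0.7,150],0.09+np.pi/2)
E
```

```text
t 14.82 pos [422.3 232.  156.3] rpy [-3.14  -0.005  0.239] F [ 0.1  0.3 -0.8] T [ 0.04  0.05 -0.01] gap 0.139 q [0.48 0.35 2.01 0.   0.78 0.24]
total rot [-0.004 -0.002  1.095] dist [ 123.  -232.7   -6.3] rows 10
0 [0.026, 0.102, 0.003] [-0.0, -0.0, 0.109]
1 [0.043, 0.096, 0.003] [-0.0, -0.0, 0.109]
2 [0.059, 0.087, 0.003] [-0.0, -0.0, 0.109]
3 [0.073, 0.076, 0.003] [-0.0, -0.0, 0.109]
4 [0.085, 0.062, 0.003] [-0.0, -0.0, 0.109]
5 [0.094, 0.047, 0.003] [-0.0, -0.0, 0.109]
6 [0.101, 0.03, 0.003] [-0.0, -0.0, 0.109]
7 [0.105, 0.013, 0.003] [-0.0, -0.0, 0.109]
8 [0.105, -0.006, 0.003] [-0.0, -0.0, 0.109]
9 [0.103, -0.023, 0.003] [-0.0, -0.0, 0.109]
t 14.82 pos [422.3 232.  156.3] rpy [-3.14  -0.005  0.239] F [ 0.1  0.3 -0.8] T [ 0.04  0.05 -0.01] gap 0.139 q [0.48 0.35 2.01 0.   0.78 0.24]
total rot [ 0.002 -0.003 -0.905] dist [ 123.  -232.7   -6.3] rows 9
0 [0.029, 0.113, 0.003] [0.0, -0.0, -0.101]
1 [0.01, 0.117, 0.003] [0.0, -0.0, -0.101]
2 [-0.008, 0.117, 0.003] [0.0, -0.0, -0.101]
3 [-0.026, 0.114, 0.003] [0.0, -0.0, -0.101]
4 [-0.044, 0.108, 0.003] [0.0, -0.0, -0.101]
5 [-0.06, 0.1, 0.003] [0.0, -0.0, -0.101]
6 [-0.075, 0.089, 0.003] [0.0, -0.0, -0.101]
7 [-0.089, 0.076, 0.003] [0.0, -0.0, -0.101]
8 [-0.099, 0.062, 0.003] [0.0, -0.0, -0.101]
```

The peg is held. Carrying it to the drawer.

>>> play_rows --motion '[{"linear": [0.026,0.102,0.003],"dr": [0,0,0.109],"gripper": -1},{"linear": [0.043,0.096,0.003],"dr": [0,0,0.109],"gripper": -1},{"linear": [0.059,0.087,0.003],"dr": [0,0,0.109],"gripper": -1},{"linear": [0.073,0.076,0.003],"dr": [0,0,0.109],"gripper": -1},{"linear": [0.085,0.062,0.003],"dr": [0,0,0.109],"gripper": -1}]'

```text
time: 15.45
position: [482.4, 114.3, 148.7]
tool_rot: [3.14, 0.001, -0.623]
force: [0.7, -0.4, -0.2]
finger_gap: 0.136
```

>>> play_rows --motion '[{"linear": [0.094,0.047,0.003],"dr": [0,0,0.109],"gripper": -1},{"linear": [0.101,0.03,0.003],"dr": [0,0,0.109],"gripper": -1},{"linear": [0.105,0.013,0.003],"dr": [0,0,0.109],"gripper": -1},{"linear": [0.105,-0.006,0.003],"dr": [0,0,0.109],"gripper": -1},{"linear": [0.103,-0.023,0.003],"dr": [0,0,0.109],"gripper": -1}]'

```text
time: 16.08
position: [544.5, -1.6, 144.8]
tool_rot: [3.139, 0.0, -1.479]
force: [0.1, -0.5, -0.7]
finger_gap: 0.137
```

>>> play_rows --motion '[{"linear": [0,0,0],"dr": [0,0,0],"gripper": -1},{"linear": [0,0,0],"dr": [0,0,0],"gripper": -1}]'

```text
time: 16.32
position: [544.1, -0.6, 145.3]
tool_rot: [3.139, 0.0, -1.472]
force: [-0.8, -0.2, -0.8]
finger_gap: 0.137
```

```bash
python3 - <<'E'
from h import *
plan([545.3,-0.7,40],0.09-np.pi/2)
c=cam("top"); crop(c,210,150,360,270,5,"p3.png")
E
```

```text
t 16.32 pos [544.1  -0.6 145.3] rpy [ 3.139  0.    -1.472] F [-0.8 -0.2 -0.8] T [0.05 0.02 0.01] gap 0.137 q [-0.02  0.45  1.88  0.    0.82  1.45]
total rot [0.001 0.    0.006] dist [ 1.200e+00 -1.000e-01 -1.053e+02] rows 2
0 [0.001, -0.003, 0.211] [0.001, 0.0, 0.003]
1 [0.001, -0.003, 0.211] [0.001, 0.0, 0.003]
```

View pics/p3.png

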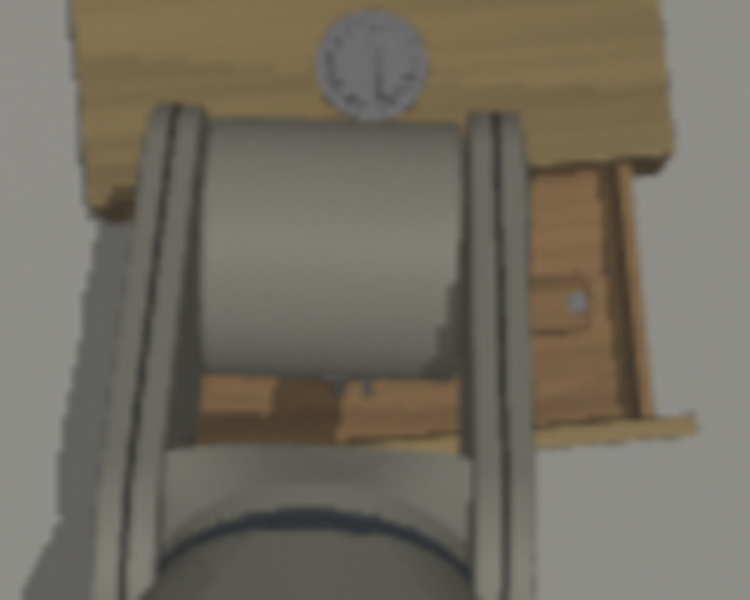

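>>> play_rows --motion '[{"linear": [0.001,-0.003,0.2],"dr": [0,0,0],"gripper": -1},{"linear": [0.001,-0.002,0.2],"dr": [0,0,0],"gripper": -1},{"linear": [0,0,0.03],"dr": [0,0,0],"gripper": -1},{"linear": [0,0,0],"dr": [0,0,0],"gripper": -1}]'

```text
time: 16.88
position: [546.3, -0.8, 39.2]
tool_rot: [3.141, 0.0, -1.472]
force: [-0.6, -0.6, -0.5]
finger_gap: 0.136
```

>>> play_rows --motion '[{"linear": [0,0,0],"dr": [0,0,0],"gripper": -0.4},{"linear": [0,0,0],"dr": [0,0,0],"gripper": -0.4},{"linear": [0,0,-0.1],"dr": [0,0,0],"gripper": -0.4},{"linear": [0,0,-0.24],"dr": [0,0,0],"gripper": 0},{"linear": [0,0,-0.14],"dr": [0,0,0],"gripper": 0.3}]'

```text
time: 17.5
position: [547.6, -1.3, 162.4]
tool_rot: [-3.137, -0.0, -1.474]
force: [0.5, 0.1, -0.0]
finger_gap: 0.644
```

>>> play_rows --motion '[{"linear": [0,0,0],"dr": [0,0,0],"gripper": 0.3}]'

```text
time: 17.62
position: [548.8, -1.3, 162.9]
tool_rot: [-3.134, -0.001, -1.474]
force: [0.4, 0.1, 0.5]
finger_gap: 0.651
```

```bash
python3 - <<'E'
from h import *
c=cam("scene"); crop(c,170,100,360,260,4,"p4.png")
c=cam("top")
for l in ("bike_light",): print(l,[(np.round(d["xyz"]),round(d["score"],2)) for d in bot.search_frame("top",l)[:2]])
crop(c,110,185,220,285,6,"p5.png",[(411.6,361.3,30)])
plan([411.6,361.3,120],-0.83)
E
```

```text
bike_light [(array([412., 358.,  26.]), 0.76)]
t 17.77 pos [545.9  -1.3 158.6] rpy [ 3.141  0.    -1.474] F [-0.5  0.1  0.4] T [-0.04  0.   -0.05] gap 0.654 q [-0.02  0.43  1.87  0.    0.85  1.45]
total rot [ 0.    0.   -0.41] dist [-134.3  362.6  -38.6] rows 8
0 [-0.187, 0.049, 0.019] [0.0, 0.0, -0.051]
1 [-0.19, 0.034, 0.019] [0.0, 0.0, -0.051]
2 [-0.192, 0.019, 0.019] [0.0, 0.0, -0.051]
3 [-0.193, 0.003, 0.019] [0.0, 0.0, -0.051]
4 [-0.193, -0.012, 0.019] [0.0, 0.0, -0.051]
5 [-0.191, -0.028, 0.019] [0.0, 0.0, -0.051]
6 [-0.188, -0.043, 0.019] [0.0, 0.0, -0.051]
7 [-0.184, -0.058, 0.019] [0.0, 0.0, -0.051]
```

View pics/p4.png

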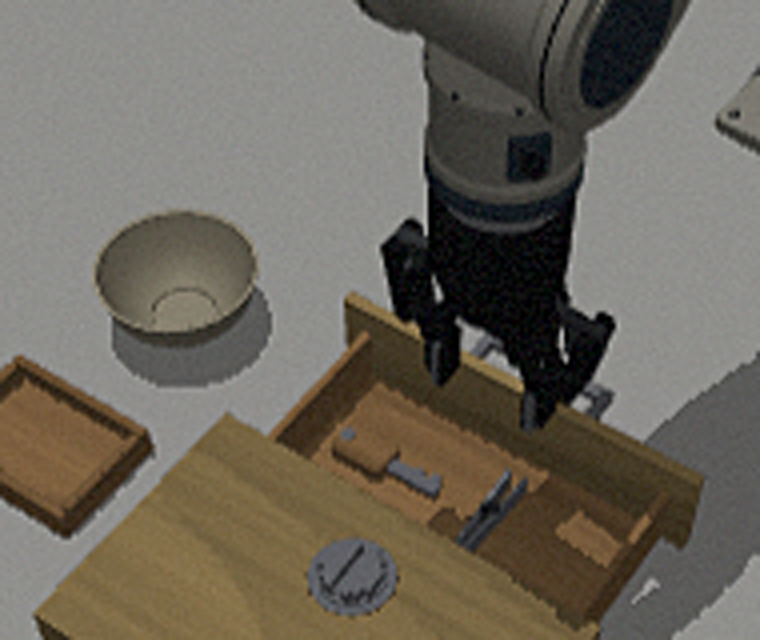

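View pics/p5.png

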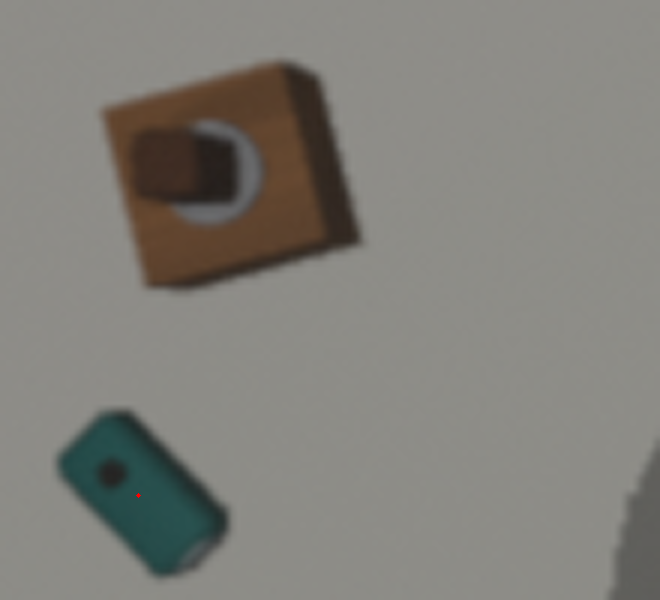

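Both items are in the drawer and the light hasn't moved. Going to the light.

>>> play_rows --motion '[{"linear": [-0.187,0.049,0.019],"dr": [0,0,-0.051],"gripper": 0.5},{"linear": [-0.19,0.034,0.019],"dr": [0,0,-0.051],"gripper": 0.5},{"linear": [-0.192,0.019,0.019],"dr": [0,0,-0.051],"gripper": 0.5},{"linear": [-0.193,0.003,0.019],"dr": [0,0,-0.051],"gripper": 0.5},{"linear": [-0.193,-0.012,0.019],"dr": [0,0,-0.051],"gripper": 0.5}]'

```text
time: 18.4
position: [461.1, 226.1, 133.5]
tool_rot: [3.139, 0.0, -1.07]
force: [0.4, 0.4, 0.5]
finger_gap: 0.75
```

>>> play_rows --motion '[{"linear": [-0.191,-0.028,0.019],"dr": [0,0,-0.051],"gripper": 0.5},{"linear": [-0.188,-0.043,0.019],"dr": [0,0,-0.051],"gripper": 0.5},{"linear": [-0.184,-0.058,0.019],"dr": [0,0,-0.051],"gripper": 0.5},{"linear": [0,0,0],"dr": [0,0,0],"gripper": 0.5},{"linear": [0,0,0],"dr": [0,0,0],"gripper": 0.5}]'

```text
time: 19.02
position: [411.8, 360.2, 119.6]
tool_rot: [3.139, -0.0, -0.832]
force: [0.7, -0.9, 0.7]
finger_gap: 0.751
```

```bash
python3 - <<'E'
from h import *
plan([411.6,361.3,22],-0.83)
c=cam("scene"); crop(c,340,190,470,300,6,"l1.png",[(411.6,361.3,30)])
E
```

```text
t 19.02 pos [411.8 360.2 119.6] rpy [ 3.139 -0.    -0.832] F [ 0.7 -0.9  0.7] T [0.   0.02 0.03] gap 0.751 q [ 0.7   0.49  1.88 -0.    0.77  1.53]
total rot [ 0.002 -0.    -0.002] dist [ -0.2   1.1 -97.6] rows 2
0 [-0.002, -0.002, 0.195] [0.001, -0.0, -0.001]
1 [-0.002, -0.001, 0.195] [0.001, -0.0, -0.001]
```

View pics/l1.png

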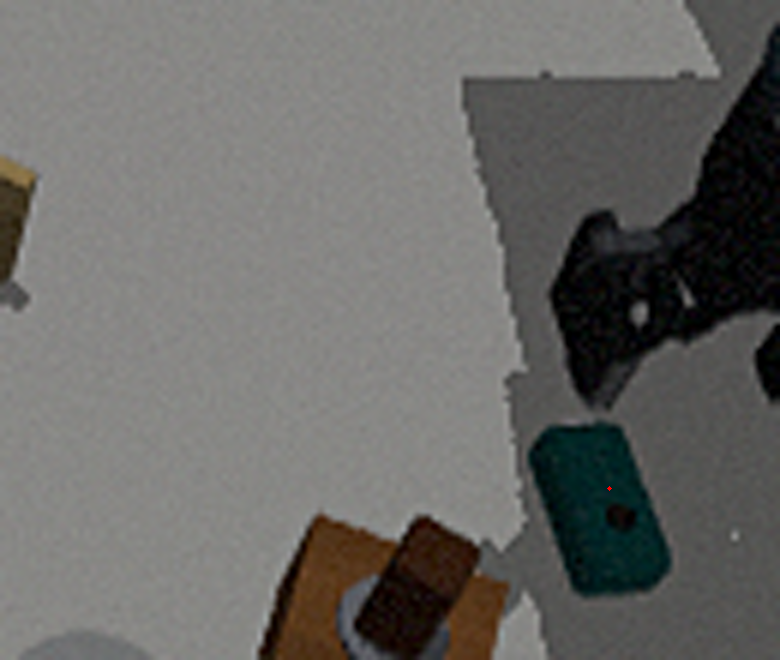

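>>> play_rows --motion '[{"linear": [-0.002,-0.002,0.19],"dr": [0,0,0],"gripper": 0.5},{"linear": [-0.002,-0.001,0.19],"dr": [0,0,0],"gripper": 0.5},{"linear": [0,0,0],"dr": [0,0,0],"gripper": -1},{"linear": [0,0,0],"dr": [0,0,0],"gripper": -1},{"linear": [0,0,0],"dr": [0,0,0],"gripper": -1}]'

```text
time: 19.7
position: [413.7, 362.7, 27.8]
tool_rot: [-3.138, -0.0, -0.833]
force: [-0.3, -0.2, -0.5]
finger_gap: 0.412
```

>>> play_rows --motion '[{"linear": [0,0,0],"dr": [0,0,0],"gripper": -1},{"linear": [0,0,-0.2],"dr": [0,0,0],"gripper": -1},{"linear": [0,0,-0.24],"dr": [0,0,0],"gripper": -1},{"linear": [0,0,-0.1],"dr": [0,0,0],"gripper": -1},{"linear": [0,0,0],"dr": [0,0,0],"gripper": -1}]'

```text
time: 20.32
position: [413.7, 363.3, 163.7]
tool_rot: [-3.136, -0.0, -0.832]
force: [0.0, 0.5, -2.0]
finger_gap: 0.411
```

```bash
python3 - <<'E'
from h import *
plan([540.8,49,150],0.09-np.pi/2)
E
```

```text
t 20.32 pos [413.7 363.3 163.7] rpy [-3.136 -0.    -0.832] F [ 0.   0.5 -2. ] T [ 0.01 -0.01 -0.07] gap 0.411 q [0.7  0.42 1.86 0.   0.85 1.53]
total rot [-0.004  0.001  0.413] dist [ 127.1 -314.3  -13.7] rows 7
0 [0.182, 0.067, 0.007] [-0.001, 0.0, 0.059]
1 [0.187, 0.05, 0.008] [-0.001, 0.0, 0.059]
2 [0.191, 0.033, 0.008] [-0.001, 0.0, 0.059]
3 [0.193, 0.015, 0.008] [-0.001, 0.0, 0.059]
4 [0.194, -0.003, 0.008] [-0.001, 0.0, 0.059]
5 [0.193, -0.021, 0.008] [-0.001, 0.0, 0.059]
6 [0.19, -0.039, 0.008] [-0.001, 0.0, 0.059]
```

The light is held (gap 35 mm, weight about 2 N).

>>> play_rows --motion '[{"linear": [0.182,0.067,0.006],"dr": [0,0,0.059],"gripper": -1},{"linear": [0.187,0.05,0.006],"dr": [0,0,0.059],"gripper": -1},{"linear": [0.191,0.033,0.006],"dr": [0,0,0.059],"gripper": -1},{"linear": [0.193,0.015,0.006],"dr": [0,0,0.059],"gripper": -1},{"linear": [0.194,-0.003,0.006],"dr": [0,0,0.059],"gripper": -1}]'

```text
time: 20.95
position: [502.6, 135.9, 152.0]
tool_rot: [3.14, 0.0, -1.299]
force: [0.5, -0.1, -1.5]
finger_gap: 0.412
```

>>> play_rows --motion '[{"linear": [0.193,-0.021,0.006],"dr": [0,0,0.059],"gripper": -1},{"linear": [0.19,-0.039,0.006],"dr": [0,0,0.059],"gripper": -1},{"linear": [0,0,0],"dr": [0,0,0],"gripper": -1},{"linear": [0,0,0],"dr": [0,0,0],"gripper": -1}]'

```text
time: 21.45
position: [538.4, 47.6, 149.2]
tool_rot: [3.139, 0.0, -1.482]
force: [-0.3, 0.1, -0.9]
finger_gap: 0.411
```

```bash
python3 - <<'E'
from h import *
plan([540.8,49,45],0.09-np.pi/2)
c=cam("scene"); crop(c,170,100,360,260,4,"l2.png")
E
```

```text
t 21.45 pos [538.4  47.6 149.2] rpy [ 3.139  0.    -1.482] F [-0.3  0.1 -0.9] T [0.05 0.03 0.02] gap 0.411 q [0.07 0.44 1.88 0.   0.83 1.55]
total rot [ 0.001  0.    -0.   ] dist [   2.4    1.4 -104.2] rows 2
0 [-0.002, -0.006, 0.208] [0.001, 0.0, -0.0]
1 [-0.002, -0.005, 0.208] [0.001, 0.0, -0.0]
```

View pics/l2.png

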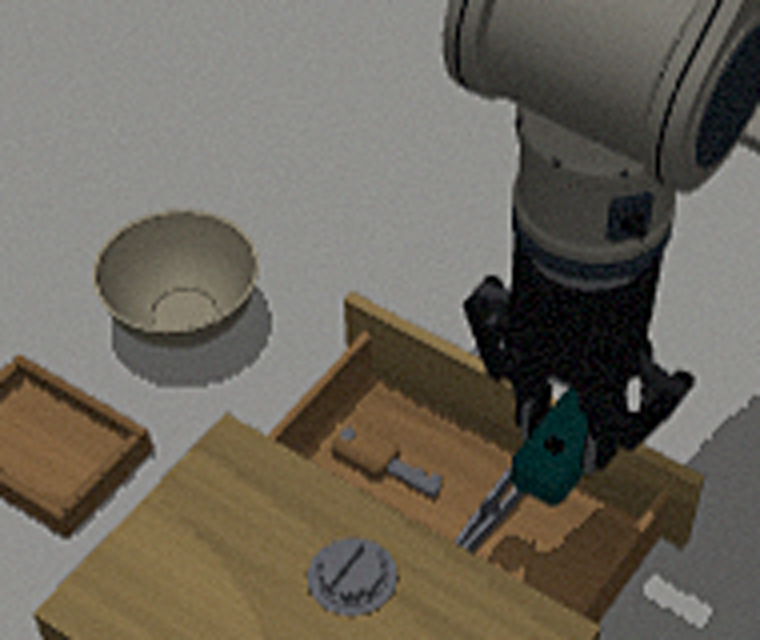

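>>> play_rows --motion '[{"linear": [-0.002,-0.005,0.2],"dr": [0,0,0],"gripper": -1},{"linear": [-0.002,-0.005,0.19],"dr": [0,0,0],"gripper": -1},{"linear": [0,0,0.025],"dr": [0,0,0],"gripper": -1},{"linear": [0,0,0],"dr": [0,0,0],"gripper": -1}]'

```text
time: 22.0
position: [541.8, 49.6, 47.0]
tool_rot: [3.141, 0.0, -1.48]
force: [0.1, 0.1, -0.7]
finger_gap: 0.413
```

>>> play_rows --motion '[{"linear": [0,0,0],"dr": [0,0,0],"gripper": 0.05},{"linear": [0,0,0],"dr": [0,0,0],"gripper": 0.05},{"linear": [0,0,-0.1],"dr": [0,0,0],"gripper": 0.05},{"linear": [0,0,-0.24],"dr": [0,0,0],"gripper": 0},{"linear": [0,0,-0.14],"dr": [0,0,0],"gripper": -0.4}]'

```text
time: 22.62
position: [543.1, 48.8, 170.2]
tool_rot: [-3.137, -0.0, -1.482]
force: [0.8, -0.1, -0.6]
finger_gap: 0.309
```

```bash
python3 - <<'E'
from h import *
c=cam("scene"); crop(c,170,100,360,260,4,"l3.png")
plan([441.4,-33,110],0.088)
E
```

```text
t 22.68 pos [545.1  48.9 173.9] rpy [-3.132 -0.    -1.481] F [2.4 0.  1.8] T [ 0.01 -0.05  0.01] gap 0.301 q [ 0.07  0.4   1.86 -0.    0.87  1.55]
total rot [-0.005 -0.005 -0.999] dist [-103.7  -81.9  -63.9] rows 9
0 [0.032, 0.049, 0.028] [-0.001, -0.001, -0.111]
1 [0.023, 0.054, 0.028] [-0.001, -0.001, -0.111]
2 [0.013, 0.057, 0.028] [-0.001, -0.001, -0.111]
3 [0.003, 0.059, 0.028] [-0.001, -0.001, -0.111]
4 [-0.007, 0.058, 0.028] [-0.001, -0.001, -0.111]
5 [-0.017, 0.056, 0.028] [-0.001, -0.001, -0.111]
6 [-0.026, 0.053, 0.028] [-0.001, -0.001, -0.111]
7 [-0.035, 0.047, 0.028] [-0.001, -0.001, -0.111]
8 [-0.043, 0.04, 0.028] [-0.001, -0.001, -0.111]
```

View pics/l3.png

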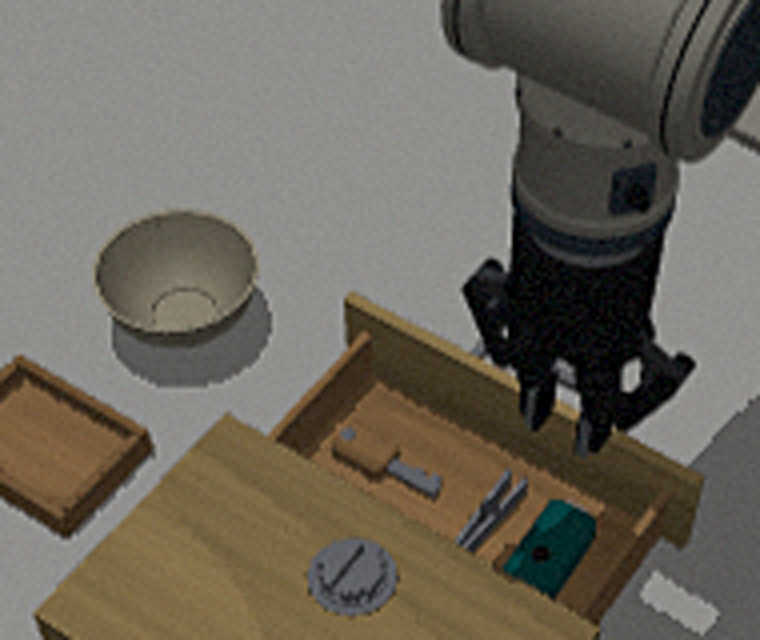

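All three items lie flat in the drawer. Next I'll pinch the handle and push the drawer shut.

>>> play_rows --motion '[{"linear": [0.032,0.049,0.01],"dr": [0,0,-0.111],"gripper": -0.4},{"linear": [0.023,0.054,0.01],"dr": [0,0,-0.111],"gripper": -0.4},{"linear": [0.013,0.057,0.01],"dr": [0,0,-0.111],"gripper": -0.4},{"linear": [0.003,0.059,0.01],"dr": [0,0,-0.111],"gripper": -0.4},{"linear": [-0.007,0.058,0.01],"dr": [0,0,-0.111],"gripper": -0.4}]'

```text
time: 23.3
position: [484.1, 3.2, 154.8]
tool_rot: [-3.141, -0.001, -0.604]
force: [-0.9, 0.0, 0.2]
finger_gap: 0.297
```

>>> play_rows --motion '[{"linear": [-0.017,0.056,0.028],"dr": [0,0,-0.111],"gripper": -0.4},{"linear": [-0.026,0.053,0.028],"dr": [0,0,-0.111],"gripper": -0.4},{"linear": [-0.035,0.047,0.028],"dr": [0,0,-0.111],"gripper": -0.4},{"linear": [-0.043,0.04,0.028],"dr": [0,0,-0.111],"gripper": -0.4},{"linear": [0,0,0],"dr": [0,0,0],"gripper": -0.4}]'

```text
time: 23.92
position: [437.5, -33.2, 126.3]
tool_rot: [-3.142, 0.0, 0.085]
force: [-0.0, -0.3, 0.7]
finger_gap: 0.298
```

```bash
python3 - <<'E'
from h import *
plan([440.8,-32.5,51],0.088)
c=cam("scene"); crop(c,200,100,390,260,4,"h1.png")
E
```

```text
t 23.93 pos [437.5 -33.2 126.3] rpy [-3.142  0.     0.085] F [-0.  -0.3  0.7] T [ 0.03 -0.05  0.03] gap 0.298 q [-0.1   0.36  2.11 -0.    0.68 -0.19]
total rot [-0.     0.    -0.002] dist [  3.3   0.7 -75.3] rows 2
0 [0.007, -0.001, 0.151] [-0.0, 0.0, -0.001]
1 [0.007, -0.001, 0.151] [-0.0, 0.0, -0.001]
```

View pics/h1.png

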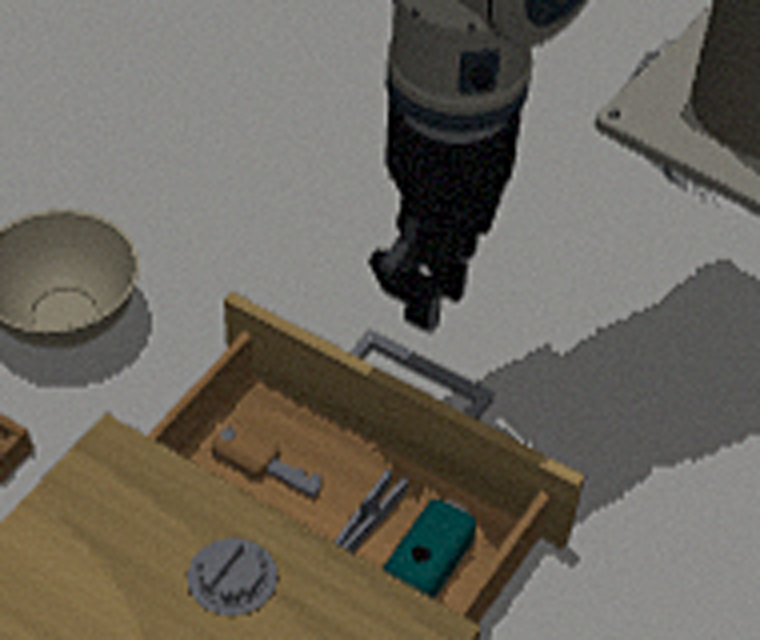

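>>> play_rows --motion '[{"linear": [0.007,-0.001,0.15],"dr": [0,0,0],"gripper": -0.4},{"linear": [0.007,-0.001,0.15],"dr": [0,0,0],"gripper": -0.4},{"linear": [0,0,0],"dr": [0,0,0],"gripper": -1},{"linear": [0,0,0],"dr": [0,0,0],"gripper": -1},{"linear": [0,0,0],"dr": [0,0,0],"gripper": -1}]'

```text
time: 24.6
position: [444.2, -32.1, 52.2]
tool_rot: [3.141, -0.004, 0.085]
force: [1.0, -1.2, 6.9]
finger_gap: 0.108
```

>>> play_rows --motion '[{"linear": [0.06,0,0],"dr": [0,0,0],"gripper": -1},{"linear": [0.1,0,0],"dr": [0,0,0],"gripper": -1},{"linear": [0.1,0,0],"dr": [0,0,0],"gripper": -1},{"linear": [0.1,0,0],"dr": [0,0,0],"gripper": -1},{"linear": [0.06,0,0],"dr": [0,0,0],"gripper": -1}]'

```text
time: 25.22
position: [548.2, -22.6, 52.1]
tool_rot: [3.141, -0.002, 0.086]
force: [-1.7, -1.3, 10.3]
finger_gap: 0.105
```

>>> play_rows --motion '[{"linear": [0.04,0,0],"dr": [0,0,0],"gripper": -1},{"linear": [0,0,0],"dr": [0,0,0],"gripper": -1}]'

```text
time: 25.48
position: [558.4, -21.7, 52.2]
tool_rot: [3.141, -0.004, 0.086]
force: [1.5, -0.1, 7.0]
finger_gap: 0.104
```

>>> play_rows --motion '[{"linear": [0.012,0,0],"dr": [0,0,0],"gripper": -1},{"linear": [0,0,0],"dr": [0,0,0],"gripper": -1}]'

```text
time: 25.72
position: [560.3, -21.5, 52.2]
tool_rot: [3.141, -0.002, 0.086]
force: [0.8, 0.5, 8.3]
finger_gap: 0.107
```

>>> play_rows --motion '[{"linear": [0.008,0,0],"dr": [0,0,0],"gripper": -1},{"linear": [0,0,0],"dr": [0,0,0],"gripper": -1}]'

```text
time: 25.98
position: [562.0, -21.3, 52.2]
tool_rot: [3.141, -0.002, 0.086]
force: [-0.7, -0.1, 8.9]
finger_gap: 0.105
```

>>> play_rows --motion '[{"linear": [0.008,0,0],"dr": [0,0,0],"gripper": -1},{"linear": [0,0,0],"dr": [0,0,0],"gripper": -1}]'

```text
time: 26.22
position: [562.9, -21.2, 52.1]
tool_rot: [3.142, 0.0, 0.086]
force: [-3.3, -0.3, 12.5]
finger_gap: 0.107
```

>>> play_rows --motion '[{"linear": [0.008,0,0],"dr": [0,0,0],"gripper": -1},{"linear": [0,0,0],"dr": [0,0,0],"gripper": -1}]'

```text
time: 26.48
position: [562.9, -21.2, 52.1]
tool_rot: [-3.141, 0.004, 0.086]
force: [-10.7, -1.9, 19.7]
finger_gap: 0.105
```

The drawer is home: it stopped at x 562.9 with 11 N. Releasing now and looking closely at the driver.

>>> play_rows --motion '[{"linear": [-0.006,0,0],"dr": [0,0,0],"gripper": -0.5},{"linear": [0,0,0],"dr": [0,0,0],"gripper": -0.5},{"linear": [0,0,-0.14],"dr": [0,0,0],"gripper": -0.5},{"linear": [0,0,-0.24],"dr": [0,0,0],"gripper": -0.2},{"linear": [0,0,-0.2],"dr": [0,0,0],"gripper": 0}]'

```text
time: 27.1
position: [563.8, -21.2, 197.7]
tool_rot: [-3.142, -0.0, 0.087]
force: [0.3, 0.0, 0.3]
finger_gap: 0.502
```

```bash
python3 - <<'E'
from h import *
st()
c=cam("top"); crop(c,120,185,180,245,10,"d1.png")
c=cam("scene","d3.png"); crop(c,375,265,435,325,10,"d2.png")
c=cam("top","d4.png")
E
```

```text
t 27.10 pos [563.8 -21.2 197.7] rpy [-3.142 -0.     0.087] F [0.3 0.  0.3] T [-0.05 -0.01 -0.02] gap 0.502 q [-0.06  0.4   1.8   0.    0.94 -0.15]
```

View pics/d1.png

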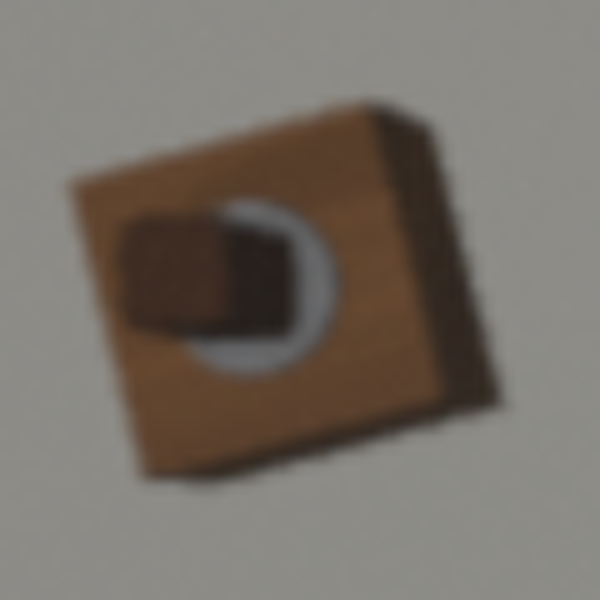

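View pics/d2.png

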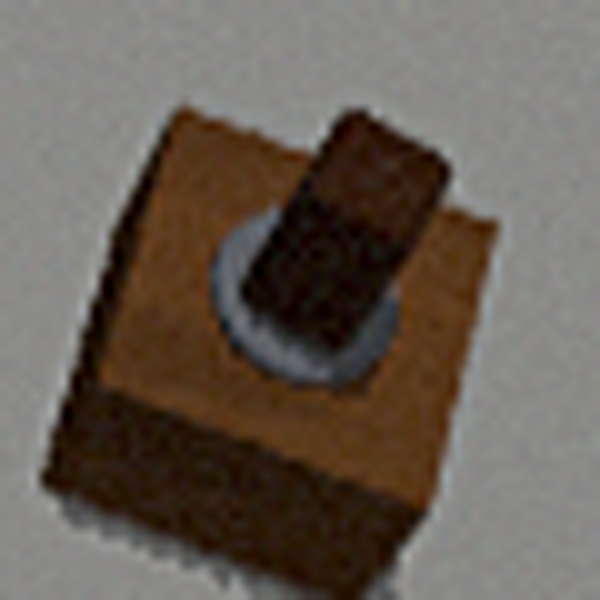

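View pics/d3.png

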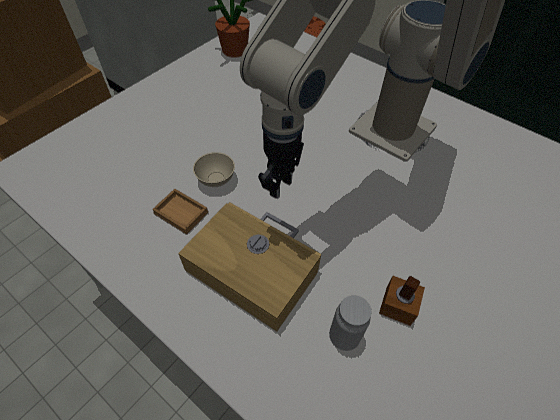

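```bash
cat > fit.py <<'E'
from h import *
from scipy.spatial import ConvexHull
def box(x,y,yaw,z0,z1,w=26):
    h=w/2;c,s=np.cos(yaw),np.sin(yaw)
    return np.array([[x+c*a-s*b,y+s*a+c*b,z] for a in(-h,h) for b in(-h,h) for z in(z0,z1)])
S=10
def mask(c,pts,u0,v0,n):
    q=np.array([proj(c,p) for p in pts]); q=((q-[u0,v0]+.5)*S)
    m=np.zeros((n*S,n*S),np.uint8); cv2.fillConvexPoly(m,cv2.convexHull(q.astype(np.float32)).astype(np.int32),1); return m
E
python3 - <<'E'
from fit import *
ct=cam("top");cs=cam("scene")
def seg(c,u0,v0,n,thr,seed):
    im=cv2.resize(c["image"][v0:v0+n,u0:u0+n],None,fx=S,fy=S,interpolation=cv2.INTER_CUBIC).astype(int)
    m=(im[:,:,0]<thr).astype(np.uint8)
    nl,lab=cv2.connectedComponents(m); return (lab==lab[seed[1],seed[0]]).astype(np.uint8),im
mt,it=seg(ct,120,185,40,78,(170,270)); 
ms,is_=seg(cs,390,270,40,60,(200,230))
print(mt.sum(),ms.sum(), it[270,170],it[130,300],is_[230,200],is_[100,80], is_[130,200])
cv2.imwrite("pics/m.png",np.hstack([mt*255,ms*255]))
best=[]
for yaw in np.arange(-.3,.6,.05):
  b=min(((np.logical_xor(mask(ct,box(x,y,yaw,67,127),120,185,40),mt).sum()/mt.sum(),x,y) for x in range(538,549,2) for y in range(318,330,2)))
  b2=min(((np.logical_xor(mask(cs,box(x,y,yaw,67,127),390,270,40),ms).sum()/ms.sum(),x,y) for x in range(538,549,2) for y in range(318,330,2)))
  print(round(yaw,2),np.round(b,3),np.round(b2,3))
E
```

```text
21261 32959 [62 44 35] [99 73 54] [24 10  9] [83 55 26] [54 32 23]
-0.3 [1.89e-01 5.44e+02 3.24e+02] [3.20e-01 5.46e+02 3.26e+02]
-0.25 [1.87e-01 5.44e+02 3.24e+02] [3.01e-01 5.44e+02 3.24e+02]
-0.2 [1.74e-01 5.42e+02 3.24e+02] [2.83e-01 5.44e+02 3.24e+02]
-0.15 [1.58e-01 5.42e+02 3.24e+02] [2.61e-01 5.44e+02 3.24e+02]
-0.1 [1.33e-01 5.42e+02 3.24e+02] [2.39e-01 5.44e+02 3.24e+02]
-0.05 [1.15e-01 5.42e+02 3.24e+02] [2.22e-01 5.46e+02 3.24e+02]
-0.0 [1.08e-01 5.42e+02 3.24e+02] [2.19e-01 5.46e+02 3.24e+02]
0.05 [1.19e-01 5.42e+02 3.24e+02] [2.08e-01 5.44e+02 3.22e+02]
0.1 [1.34e-01 5.42e+02 3.24e+02] [2.10e-01 5.46e+02 3.22e+02]
0.15 [1.37e-01 5.42e+02 3.24e+02] [2.08e-01 5.46e+02 3.24e+02]
0.2 [1.53e-01 5.42e+02 3.24e+02] [2.16e-01 5.46e+02 3.24e+02]
0.25 [1.71e-01 5.42e+02 3.24e+02] [2.32e-01 5.46e+02 3.24e+02]
0.3 [1.87e-01 5.42e+02 3.24e+02] [2.43e-01 5.46e+02 3.24e+02]
0.35 [2.03e-01 5.42e+02 3.24e+02] [2.61e-01 5.46e+02 3.24e+02]
0.4 [2.23e-01 5.42e+02 3.24e+02] [2.76e-01 5.46e+02 3.24e+02]
0.45 [2.34e-01 5.42e+02 3.24e+02] [2.93e-01 5.46e+02 3.24e+02]
0.5 [2.45e-01 5.42e+02 3.24e+02] [3.08e-01 5.46e+02 3.24e+02]
0.55 [2.55e-01 5.42e+02 3.24e+02] [3.24e-01 5.46e+02 3.24e+02]
```

View pics/m.png

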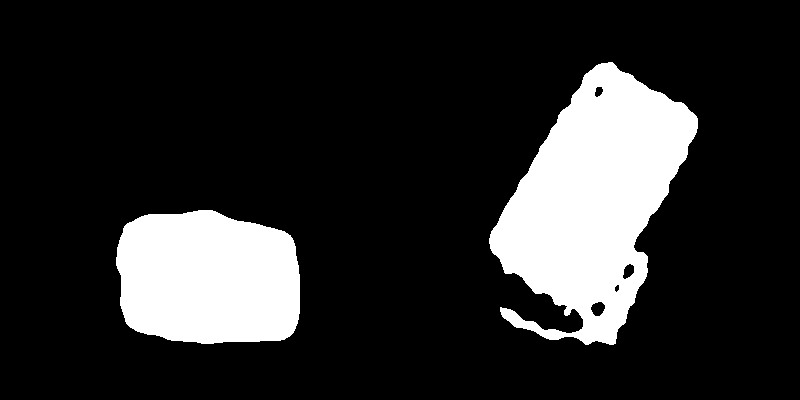

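```bash
python3 - <<'E'
from h import *
plan([542.5,323.5,180],0.05)
E
```

```text
t 27.35 pos [563.2 -21.2 195.5] rpy [-3.141e+00  1.000e-03  8.700e-02] F [-0.1  0.6 -0.4] T [-0.01 -0.04 -0.  ] gap 0.505 q [-0.06  0.4   1.8   0.    0.94 -0.15]
total rot [-0.     0.     0.024] dist [-20.7 344.7 -15.5] rows 7
0 [0.005, -0.197, 0.009] [-0.0, 0.0, 0.003]
1 [0.004, -0.197, 0.009] [-0.0, 0.0, 0.003]
2 [0.003, -0.197, 0.009] [-0.0, 0.0, 0.003]
3 [0.002, -0.197, 0.009] [-0.0, 0.0, 0.003]
4 [0.001, -0.197, 0.009] [-0.0, 0.0, 0.003]
5 [0.0, -0.197, 0.009] [-0.0, 0.0, 0.003]
6 [-0.001, -0.197, 0.009] [-0.0, 0.0, 0.003]
```

>>> play_rows --motion '[{"linear": [0.005,-0.197,0.009],"dr": [0,0,0.003],"gripper": 0.2},{"linear": [0.004,-0.197,0.009],"dr": [0,0,0.003],"gripper": 0.2},{"linear": [0.003,-0.197,0.009],"dr": [0,0,0.003],"gripper": 0.2},{"linear": [0.002,-0.197,0.009],"dr": [0,0,0.003],"gripper": 0.2},{"linear": [0.001,-0.197,0.009],"dr": [0,0,0.003],"gripper": 0.2}]'

```text
time: 27.98
position: [546.6, 225.6, 182.3]
tool_rot: [3.14, 0.004, 0.064]
force: [1.5, -0.2, 0.3]
finger_gap: 0.597
```

>>> play_rows --motion '[{"linear": [0,-0.197,0.009],"dr": [0,0,0.003],"gripper": 0.2},{"linear": [-0.001,-0.197,0.009],"dr": [0,0,0.003],"gripper": 0.2},{"linear": [0,0,0],"dr": [0,0,0],"gripper": 0.2},{"linear": [0,0,0],"dr": [0,0,0],"gripper": 0.2},{"linear": [0,0,0],"dr": [0,0,0],"gripper": 0.2}]'

```text
time: 28.6
position: [541.5, 321.4, 179.4]
tool_rot: [3.141, 0.002, 0.054]
force: [0.1, -0.6, 0.6]
finger_gap: 0.594
```

```bash
python3 - <<'E'
from h import *
c=cam("scene"); crop(c,355,215,455,325,5,"d5.png")
plan([542.5,323.5,100],0.05)
E
```

```text
t 28.65 pos [541.7 321.4 179.8] rpy [3.141e+00 1.000e-03 5.300e-02] F [-0.1 -0.6 -0.2] T [-0.02 -0.    0.01] gap 0.597 q [ 0.52  0.51  1.66 -0.    0.97  0.46]
total rot [0.    0.001 0.002] dist [  0.8   2.1 -79.8] rows 2
0 [0.002, -0.004, 0.16] [0.0, 0.0, 0.001]
1 [0.002, -0.004, 0.16] [0.0, 0.0, 0.001]
```

View pics/d5.png

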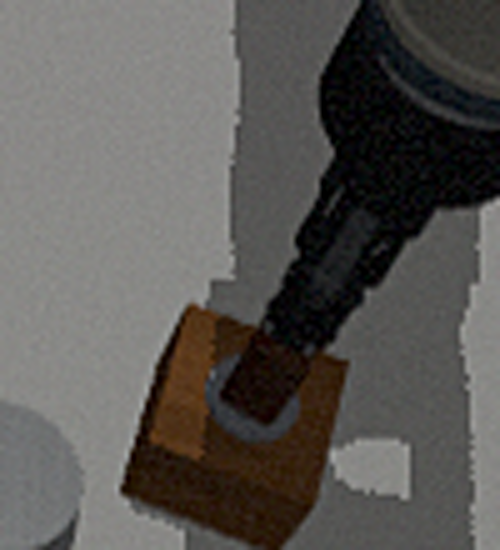

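>>> play_rows --motion '[{"linear": [0.002,-0.004,0.16],"dr": [0,0,0.001],"gripper": 0.2},{"linear": [0.001,-0.004,0.16],"dr": [0,0,0.001],"gripper": 0.2},{"linear": [0,0,0],"dr": [0,0,0],"gripper": 0.2},{"linear": [0,0,0],"dr": [0,0,0],"gripper": 0.2}]' --newtons 60

```text
time: 29.15
position: [543.2, 324.6, 101.5]
tool_rot: [-3.141, -0.001, 0.051]
force: [0.7, -0.4, 1.6]
finger_gap: 0.598
```

>>> play_rows --motion '[{"linear": [0,0,0],"dr": [0,0,0],"gripper": -1},{"linear": [0,0,0],"dr": [0,0,0],"gripper": -1},{"linear": [0,0,0],"dr": [0,0,0],"gripper": -1},{"linear": [0,0,0],"dr": [0,0,0],"gripper": -1}]'

```text
time: 29.65
position: [543.4, 325.3, 102.3]
tool_rot: [-3.14, -0.003, 0.052]
force: [-0.2, -1.1, 6.8]
finger_gap: 0.297
```

>>> play_rows --motion '[{"linear": [0,0,-0.08],"dr": [0,0,0],"gripper": -1},{"linear": [0,0,-0.14],"dr": [0,0,0],"gripper": -1},{"linear": [0,0,-0.14],"dr": [0,0,0],"gripper": -1},{"linear": [0,0,-0.14],"dr": [0,0,0],"gripper": -1},{"linear": [0,0,0],"dr": [0,0,0],"gripper": -1}]'

```text
time: 30.28
position: [544.0, 325.8, 229.8]
tool_rot: [-3.138, -0.006, 0.052]
force: [-0.5, -0.4, -0.8]
finger_gap: 0.295
```

```bash
python3 - <<'E'
from h import *
st()
c=cam("scene"); crop(c,355,205,455,325,5,"d6.png")
c=cam("top"); crop(c,110,165,200,245,7,"d7.png")
E
```

```text
t 30.27 pos [544.  325.8 229.8] rpy [-3.138 -0.006  0.052] F [-0.5 -0.4 -0.8] T [0.01 0.01 0.02] gap 0.295 q [0.52 0.45 1.63 0.   1.06 0.47]
```

View pics/d6.png

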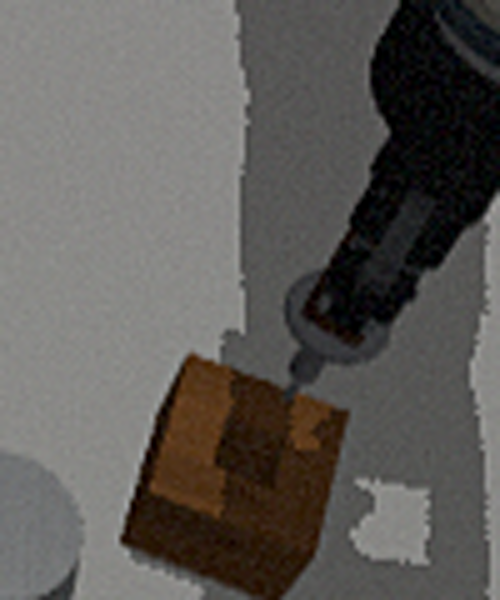

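View pics/d7.png

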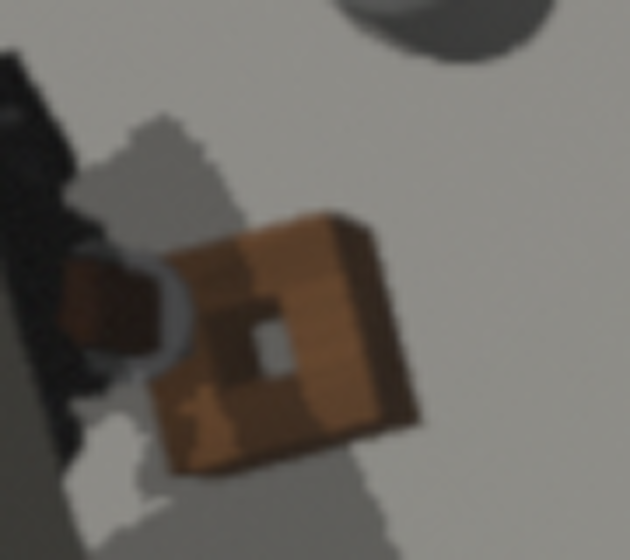

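```bash
python3 - <<'E'
from h import *
plan([560,200,235],0.656)
c=cam("scene"); W=np.array(c["world_to_cam"]); print(-W[:3,:3].T@W[:3,3])
E
```

```text
t 30.38 pos [542.1 324.7 226. ] rpy [-3.141e+00 -1.000e-03  5.200e-02] F [-0.5 -0.8 -1.4] T [0.   0.01 0.01] gap 0.298 q [0.52 0.45 1.63 0.   1.06 0.47]
total rot [-0.    -0.    -0.385] dist [  17.9 -124.7    9. ] rows 4
0 [0.011, 0.125, -0.009] [-0.0, -0.0, -0.096]
1 [-0.008, 0.126, -0.009] [-0.0, -0.0, -0.096]
2 [-0.026, 0.123, -0.009] [-0.0, -0.0, -0.096]
3 [-0.045, 0.118, -0.009] [-0.0, -0.0, -0.096]
[1013.84685772  332.49923065  877.76673684]
```

>>> play_rows --motion '[{"linear": [0.014,0.125,-0.009],"dr": [0,0,-0.037],"gripper": -1},{"linear": [0.007,0.126,-0.009],"dr": [0,0,-0.037],"gripper": -1},{"linear": [0,0.126,-0.009],"dr": [0,0,-0.037],"gripper": -1},{"linear": [-0.008,0.125,-0.009],"dr": [0,0,-0.037],"gripper": -1},{"linear": [0,0,0],"dr": [0,0,0],"gripper": -1}]'

```text
time: 31.05
position: [562.5, 198.6, 233.0]
tool_rot: [3.141, 0.003, 0.282]
force: [0.3, -0.4, -0.9]
finger_gap: 0.294
```

```bash
python3 - <<'E'
from h import *
s=st()
p=s["position"]; c=cam("scene")
tip=[p[0],p[1],p[2]-98]; u,v=proj(c,tip); print(u,v)
crop(c,int(u)-35,int(v)-45,int(u)+35,int(v)+25,9,"d8.png",[tip])
E
```

```text
t 31.05 pos [562.5 198.6 233. ] rpy [3.141e+00 3.000e-03 2.820e-01] F [ 0.3 -0.4 -0.9] T [ 0.03  0.07 -0.01] gap 0.294 q [ 0.32  0.4   1.7  -0.    1.04  0.04]
359.22349901237766 253.59696513481092
```

View pics/d8.png

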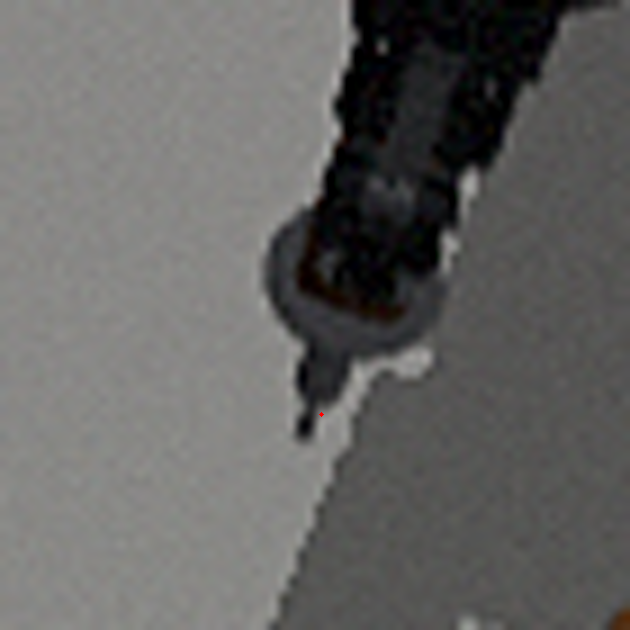

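The blade shows edge-on at (303,430), so it lies along the tool's x. Now measuring the slot in both cameras.

```bash
python3 - <<'E'
from fit import *
s=st(); p=s["position"]; yaw=yaw_now(s)
c=cam("scene")
c_,s_=np.cos(yaw),np.sin(yaw)
B=[[p[0]+c_*a-s_*b,p[1]+s_*a+c_*b,p[2]-98+z] for a in(-9,9) for b in(-2,2) for z in(0,14)]
u0,v0=324,209
im=cv2.resize(c["image"][v0:v0+70,u0:u0+70,::-1],None,fx=9,fy=9,interpolation=cv2.INTER_CUBIC); im=np.ascontiguousarray(im)
q=np.array([proj(c,b) for b in B]); q=((q-[u0,v0]+.5)*9).astype(np.float32)
cv2.polylines(im,[cv2.convexHull(q).astype(np.int32)],True,(0,0,255),1)
cv2.imwrite("pics/d9.png",im)
crop(c,240,225,276,261,16,"s1.png",[(662.5,-10.1,97)])
c=cam("top");crop(c,266,145,302,181,16,"s2.png",[(662.5,-10.1,97)])
E
```

```text
t 31.10 pos [562.4 199.7 233.1] rpy [-3.141e+00  2.000e-03  2.820e-01] F [ 0.   0.4 -1.9] T [-0.   -0.03  0.02] gap 0.297 q [0.32 0.4  1.7  0.   1.04 0.04]
```

View pics/d9.png

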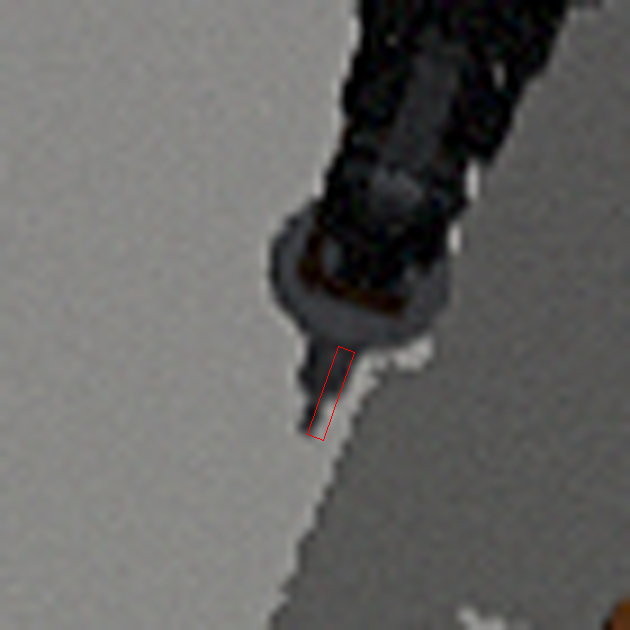

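View pics/s1.png

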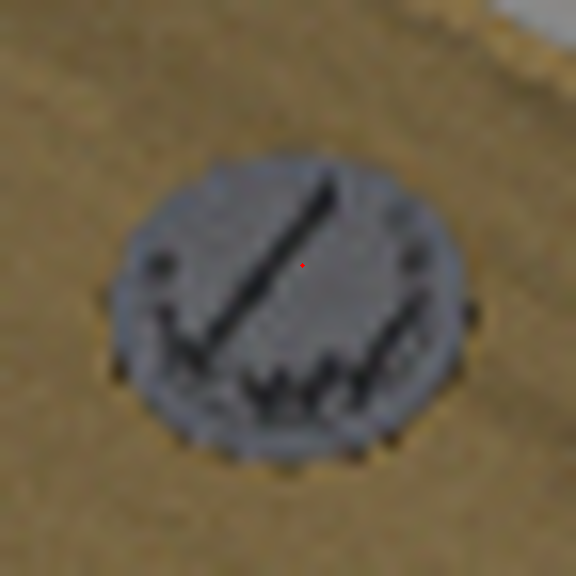

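View pics/s2.png

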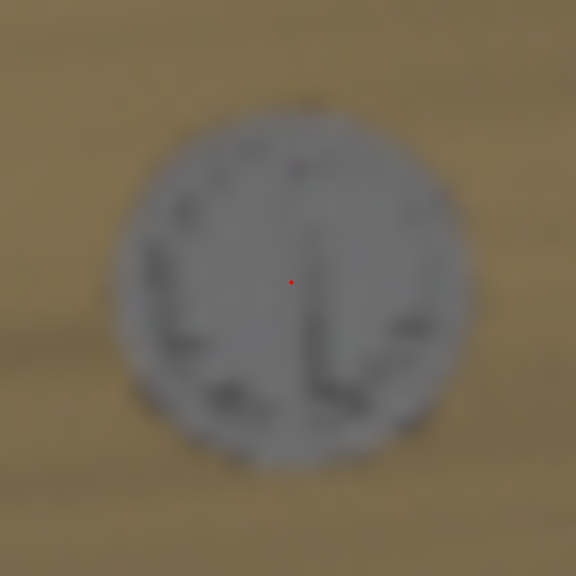

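```bash
python3 - <<'E'
from h import *
c=cam("scene")
for z in (97,89):
    a=unproj(c,240+195/16-.5,225+365/16-.5,z);b=unproj(c,240+330/16-.5,225+185/16-.5,z); d=a-b; print(z,a,b,np.arctan2(d[1],d[0]),np.linalg.norm(d),(a+b)/2)
plan([662.2,-8.1,209],0.1)
E
```

```text
97 [685.33839104 -10.88894335  97.        ] [649.35909479 -16.21680002  97.        ] 0.1470128253606644 36.37163476406227 [667.34874291 -13.55287168  97.        ]
89 [681.97238221 -14.4074147   89.        ] [645.62442992 -19.78986238  89.        ] 0.14701282536066618 36.744310832834046 [663.79840606 -17.09863854  89.        ]
t 31.25 pos [562.5 201.3 233.6] rpy [-3.141e+00  1.000e-03  2.840e-01] F [-0.5  0.  -1.5] T [0.03 0.   0.  ] gap 0.295 q [0.32 0.4  1.7  0.   1.04 0.04]
total rot [-0.     0.001  0.117] dist [  99.7 -209.4  -24.6] rows 5
0 [0.03, 0.183, 0.02] [-0.0, 0.0, 0.023]
1 [0.036, 0.182, 0.02] [-0.0, 0.0, 0.023]
2 [0.043, 0.18, 0.02] [-0.0, 0.0, 0.023]
3 [0.05, 0.179, 0.02] [-0.0, 0.0, 0.023]
4 [0.056, 0.177, 0.02] [-0.0, 0.0, 0.023]
```

>>> play_rows --motion '[{"linear": [0.03,0.183,0.012],"dr": [0,0,0.02],"gripper": -1},{"linear": [0.036,0.182,0.012],"dr": [0,0,0.02],"gripper": -1},{"linear": [0.043,0.18,0.012],"dr": [0,0,0.021],"gripper": -1},{"linear": [0.05,0.179,0.012],"dr": [0,0,0.021],"gripper": -1},{"linear": [0.056,0.177,0.012],"dr": [0,0,0.021],"gripper": -1}]'

```text
time: 31.88
position: [665.4, -7.9, 218.8]
tool_rot: [-3.141, 0.0, 0.122]
force: [0.5, -0.1, -0.8]
finger_gap: 0.299
```

>>> play_rows --motion '[{"linear": [0,0,0],"dr": [0,0,0],"gripper": -1},{"linear": [0,0,0],"dr": [0,0,0],"gripper": -1}]'

```text
time: 32.12
position: [664.4, -6.7, 218.7]
tool_rot: [-3.141, 0.001, 0.123]
force: [-0.7, 0.2, -1.5]
finger_gap: 0.298
```

```bash
cat > ov.py <<'E'
from h import *
def ov(fn,u0=225,v0=200,n=70,k=9,off=98.3,ty=0):
    s=st(); p=s["position"]; yaw=yaw_now(s); c=cam("scene")
    c_,s_=np.cos(yaw),np.sin(yaw)
    p=p+ty*np.array([s_,-c_,0])
    B=[[p[0]+c_*a-s_*b,p[1]+s_*a+c_*b,p[2]-off+z] for a in(-9,9) for b in(-2,2) for z in(0,14)]
    im=cv2.resize(c["image"][v0:v0+n,u0:u0+n,::-1],None,fx=k,fy=k,interpolation=cv2.INTER_CUBIC); im=np.ascontiguousarray(im)
    q=np.array([proj(c,b) for b in B]); q=((q-[u0,v0]+.5)*k).astype(np.float32)
    cv2.polylines(im,[cv2.convexHull(q).astype(np.int32)],True,(0,0,255),1)
    a=.12; L=[]
    for x,y in((-18,-3.5),(18,-3.5),(18,3.5),(-18,3.5)):
        w=[662.1+np.cos(a)*x-np.sin(a)*y,-10.1+np.sin(a)*x+np.cos(a)*y,97]; L.append((proj(c,w)-[u0,v0]+.5)*k)
    cv2.polylines(im,[np.array(L).astype(np.int32)],True,(0,255,255),1)
    cv2.imwrite("pics/"+fn,im)
E
python3 -c "
from ov import *
ov('v1.png')
plan([662.2,-8.1,209],0.12)"
```

```text
t 32.12 pos [664.4  -6.7 218.7] rpy [-3.141e+00  1.000e-03  1.230e-01] F [-0.7  0.2 -1.5] T [0.01 0.   0.04] gap 0.298 q [-0.03  0.51  1.56  0.    1.08 -0.15]
t 32.17 pos [664.3  -6.3 218.9] rpy [-3.141e+00  1.000e-03  1.240e-01] F [-0.3  1.  -1.3] T [ 0.02 -0.03 -0.02] gap 0.298 q [-0.03  0.51  1.56  0.    1.08 -0.15]
total rot [-0.     0.001  0.002] dist [-2.1 -1.8 -9.9] rows 1
0 [-0.009, 0.006, 0.04] [-0.0, 0.001, 0.002]
```

View pics/v1.png

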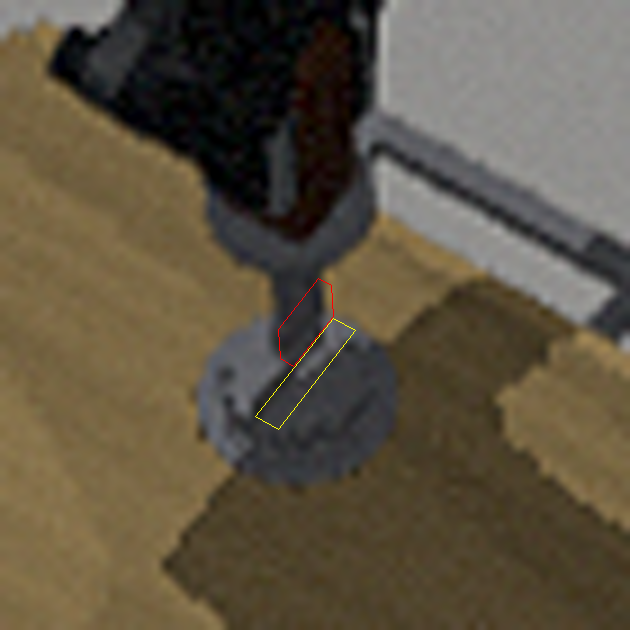

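>>> play_rows --motion '[{"linear": [-0.009,0.006,0.03],"dr": [0,0,0],"gripper": -1},{"linear": [0,0,0.02],"dr": [0,0,0],"gripper": -1},{"linear": [0,0,0],"dr": [0,0,0],"gripper": -1},{"linear": [0,0,0],"dr": [0,0,0],"gripper": -1}]'

```text
time: 32.67
position: [662.8, -9.2, 206.9]
tool_rot: [3.142, -0.0, 0.123]
force: [-0.4, -0.2, -1.1]
finger_gap: 0.295
```

```bash
python3 -c "
from ov import *
ov('v2.png',235,215,46,14)
ov('v3.png',235,215,46,14,ty=2)
c=cam('scene');crop(c,235,215,281,261,14,'v4.png')"
```

```text
t 32.67 pos [662.8  -9.2 206.9] rpy [ 3.142 -0.     0.123] F [-0.4 -0.2 -1.1] T [-0.   -0.04 -0.  ] gap 0.295 q [-0.03  0.52  1.57  0.    1.05 -0.15]
t 32.73 pos [662.9  -9.3 207. ] rpy [ 3.142 -0.     0.123] F [-0.1  0.1 -0.3] T [ 0.01  0.06 -0.03] gap 0.302 q [-0.03  0.52  1.57  0.    1.05 -0.15]
```

View pics/v3.png

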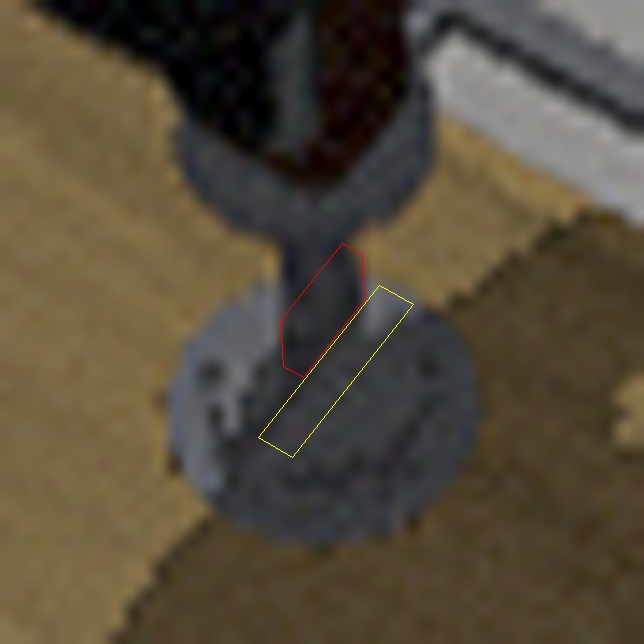

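View pics/v4.png

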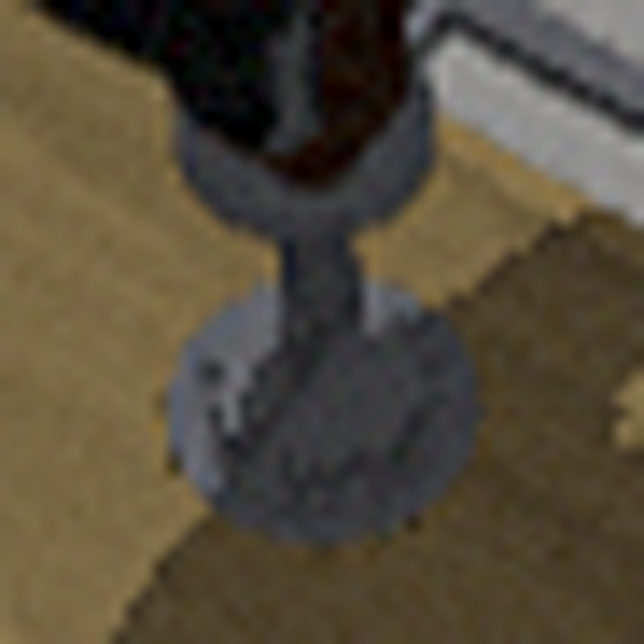

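```bash
python3 -c "
from h import *
s=st();c=cam('scene');p=s['position'];tz=p[2]-98.3
f=lambda w:(proj(c,w)-[235,215]+.5)*14
th=np.linspace(0,6.28,60)
def ext(x,y,z,r):
    q=np.array([f([x+r*np.cos(t),y+r*np.sin(t),z]) for t in th]);return q.min(0).round(),q.max(0).round()
for ty in(0,2):
    x,y=p[0]+ty*.123,p[1]-ty*.99
    print(ty,'flange bottom',ext(x,y,tz+58,21),'top',ext(x,y,tz+63,21),'shaft',ext(x,y,tz+40,6), ext(x,y,tz+14,6))
for z in(85,88,91,97): print('collar',z,ext(662.1,-10.1,z,25),ext(662.1,-10.1,z,21))
"
```

```text
t 32.83 pos [662.9  -9.4 207. ] rpy [ 3.142 -0.     0.122] F [ 0.3  0.3 -1.6] T [0.03 0.02 0.  ] gap 0.299 q [-0.03  0.52  1.57  0.    1.05 -0.15]
0 flange bottom (array([188.,  33.]), array([454., 252.])) top (array([186.,  14.]), array([454., 234.])) shaft (array([288., 173.]), array([363., 236.])) (array([294., 262.]), array([368., 323.]))
2 flange bottom (array([178.,  27.]), array([444., 246.])) top (array([176.,   9.]), array([443., 229.])) shaft (array([278., 168.]), array([352., 230.])) (array([284., 257.]), array([357., 318.]))
collar 85 (array([191., 285.]), array([486., 536.])) (array([215., 304.]), array([462., 515.]))
collar 88 (array([190., 275.]), array([486., 526.])) (array([214., 295.]), array([462., 506.]))
collar 91 (array([189., 265.]), array([485., 517.])) (array([213., 285.]), array([462., 497.]))
collar 97 (array([187., 246.]), array([485., 499.])) (array([211., 266.]), array([461., 478.]))
```

>>> play_rows --motion '[{"linear": [0,0,0.02],"dr": [0,0,0],"gripper": -1},{"linear": [0,0,0.016],"dr": [0,0,0],"gripper": -1},{"linear": [0,0,0.012],"dr": [0,0,0],"gripper": -1},{"linear": [0,0,0],"dr": [0,0,0],"gripper": -1}]'

```text
time: 33.38
position: [662.6, -9.4, 194.4]
tool_rot: [-3.141, 0.001, 0.122]
force: [-0.1, 0.3, -1.1]
finger_gap: 0.295
```

>>> play_rows --motion '[{"linear": [0,0,0.008],"dr": [0,0,0],"gripper": -1},{"linear": [0,0,0],"dr": [0,0,0],"gripper": -1}]'

```text
time: 33.62
position: [662.7, -9.4, 192.7]
tool_rot: [-3.142, 0.0, 0.122]
force: [0.2, 0.6, -0.6]
finger_gap: 0.299
```

>>> play_rows --motion '[{"linear": [0,0,0.01],"dr": [0,0,0],"gripper": -1},{"linear": [0,0,0],"dr": [0,0,0],"gripper": -1}]'

```text
time: 33.88
position: [662.6, -9.4, 190.1]
tool_rot: [-3.142, 0.0, 0.122]
force: [-0.2, -0.5, -1.5]
finger_gap: 0.298
```

>>> play_rows --motion '[{"linear": [0,0,0.006],"dr": [0,0,0],"gripper": -1},{"linear": [0,0,0],"dr": [0,0,0],"gripper": -1}]'

```text
time: 34.12
position: [662.7, -9.4, 188.7]
tool_rot: [-3.142, 0.0, 0.122]
force: [-0.2, -0.2, -0.7]
finger_gap: 0.293
```

The blade is in the slot, with its tip at about 90.4 mm and no contact force. Turning clockwise.

>>> play_rows --motion '[{"linear": [0,0,0],"dr": [0,0,0.06],"gripper": -1},{"linear": [0,0,0],"dr": [0,0,0.06],"gripper": -1},{"linear": [0,0,0],"dr": [0,0,0.06],"gripper": -1},{"linear": [0,0,0],"dr": [0,0,0.06],"gripper": -1},{"linear": [0,0,0],"dr": [0,0,0],"gripper": -1}]'

```text
time: 34.75
position: [663.0, -9.6, 188.9]
tool_rot: [3.141, -0.001, -0.254]
force: [1.6, -0.6, -2.3]
finger_gap: 0.297
```

```bash
python3 -c "
from h import *
st()
c=cam('scene');crop(c,235,215,281,261,14,'t1.png')"
```

```text
t 34.75 pos [663.   -9.6 188.9] rpy [ 3.141e+00 -1.000e-03 -2.540e-01] F [ 1.6 -0.6 -2.3] T [-0.28 -0.27  0.03] gap 0.297 q [-0.03  0.54  1.58 -0.    1.02  0.22]
```

View pics/t1.png

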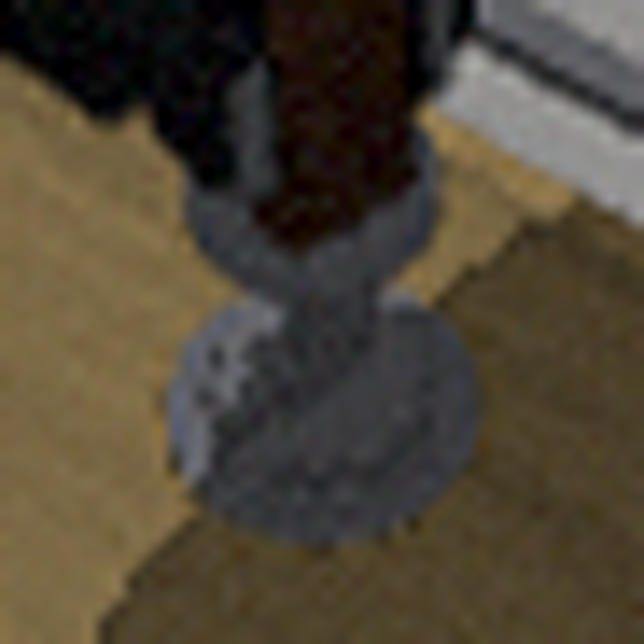

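>>> play_rows --motion '[{"linear": [0,0,0],"dr": [0,0,0.06],"gripper": -1},{"linear": [0,0,0],"dr": [0,0,0.06],"gripper": -1},{"linear": [0,0,0],"dr": [0,0,0.06],"gripper": -1},{"linear": [0,0,0],"dr": [0,0,0.06],"gripper": -1},{"linear": [0,0,0],"dr": [0,0,0],"gripper": -1}]'

```text
time: 35.42
position: [663.4, -9.6, 189.0]
tool_rot: [-3.141, -0.001, -0.629]
force: [1.7, -1.0, -3.0]
finger_gap: 0.293
```

```bash
python3 -c "
from h import *
st()"
```

```text
t 35.42 pos [663.4  -9.6 189. ] rpy [-3.141e+00 -1.000e-03 -6.290e-01] F [ 1.7 -1.  -3. ] T [-0.35 -0.58  0.05] gap 0.293 q [-0.03  0.54  1.58 -0.    1.02  0.6 ]
```

>>> play_rows --motion '[{"linear": [0,0,0],"dr": [0,0,0.04],"gripper": -1},{"linear": [0,0,0],"dr": [0,0,0.03],"gripper": -1},{"linear": [0,0,0],"dr": [0,0,0],"gripper": -1}]'

```text
time: 35.8
position: [663.3, -9.5, 189.0]
tool_rot: [-3.141, -0.001, -0.739]
force: [2.5, -1.1, -2.9]
finger_gap: 0.299
```

```bash
python3 -c "
from h import *
st()"
```

```text
t 35.80 pos [663.3  -9.5 189. ] rpy [-3.141e+00 -1.000e-03 -7.390e-01] F [ 2.5 -1.1 -2.9] T [-0.45 -0.81  0.03] gap 0.299 q [-0.03  0.54  1.58 -0.    1.02  0.71]
```

>>> play_rows --motion '[{"linear": [0,0,0],"dr": [0,0,0.04],"gripper": -1},{"linear": [0,0,0],"dr": [0,0,0],"gripper": -1},{"linear": [0,0,0],"dr": [0,0,0],"gripper": -1}]'

```text
time: 36.17
position: [663.3, -9.6, 189.1]
tool_rot: [-3.141, -0.001, -0.802]
force: [4.2, -2.3, -3.2]
finger_gap: 0.3
```

```bash
python3 -c "
from h import *
st()
c=cam('scene');crop(c,235,215,281,261,14,'t2.png')"
```

```text
t 36.17 pos [663.3  -9.6 189.1] rpy [-3.141e+00 -1.000e-03 -8.020e-01] F [ 4.2 -2.3 -3.2] T [-0.61 -1.17  0.1 ] gap 0.300 q [-0.03  0.54  1.58 -0.    1.02  0.77]
```

View pics/t2.png

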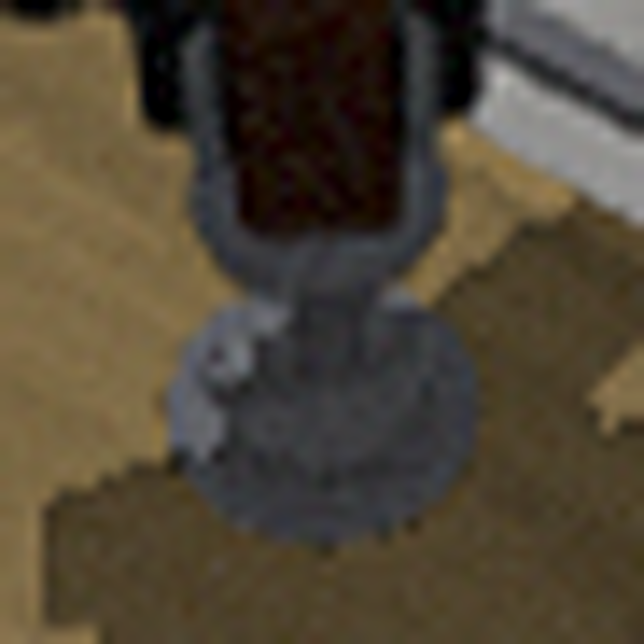

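>>> play_rows --motion '[{"linear": [0,0,0],"dr": [0,0,0.03],"gripper": -1},{"linear": [0,0,0],"dr": [0,0,0],"gripper": -1}]'

```text
time: 36.48
position: [663.3, -9.6, 189.0]
tool_rot: [-3.141, -0.001, -0.849]
force: [3.7, -2.8, -3.6]
finger_gap: 0.294
```

```bash
python3 -c "
from h import *
st()"
```

```text
t 36.48 pos [663.3  -9.6 189. ] rpy [-3.141e+00 -1.000e-03 -8.490e-01] F [ 3.7 -2.8 -3.6] T [-0.74 -1.19  0.3 ] gap 0.294 q [-0.03  0.54  1.58 -0.    1.02  0.82]
```

The torque reached 0.3 Nm, so the lock is at its clockwise stop. I'll back off a little inside the slack and lift out.

>>> play_rows --motion '[{"linear": [0,0,0],"dr": [0,0,-0.06],"gripper": -1},{"linear": [0,0,0],"dr": [0,0,-0.03],"gripper": -1},{"linear": [0,0,-0.06],"dr": [0,0,0],"gripper": -1},{"linear": [0,0,-0.1],"dr": [0,0,0],"gripper": -1},{"linear": [0,0,-0.04],"dr": [0,0,0],"gripper": -1}]'

```text
time: 37.1
position: [663.2, -9.2, 241.2]
tool_rot: [-3.14, -0.001, -0.71]
force: [0.6, 1.0, -1.4]
finger_gap: 0.297
```

>>> play_rows --motion '[{"linear": [0,0,0],"dr": [0,0,0],"gripper": -1}]'

```text
time: 37.22
position: [662.9, -9.3, 240.0]
tool_rot: [-3.141, -0.001, -0.71]
force: [0.8, -0.4, -1.8]
finger_gap: 0.297
```

```bash
python3 -c "
from h import *
plan([543,325,232],0.052,step=45)"
```

```text
t 37.23 pos [662.9  -9.3 240. ] rpy [-3.141e+00 -1.000e-03 -7.100e-01] F [ 0.8 -0.4 -1.8] T [ 0.06 -0.06 -0.02] gap 0.297 q [-0.03  0.48  1.55  0.    1.11  0.68]
total rot [-0.    -0.001 -0.485] dist [-119.9  334.3   -8. ] rows 8
0 [-0.154, -0.088, 0.004] [-0.0, -0.0, -0.061]
1 [-0.145, -0.102, 0.004] [-0.0, -0.0, -0.061]
2 [-0.135, -0.115, 0.004] [-0.0, -0.0, -0.061]
3 [-0.123, -0.128, 0.004] [-0.0, -0.0, -0.061]
4 [-0.111, -0.139, 0.004] [-0.0, -0.0, -0.061]
5 [-0.097, -0.149, 0.004] [-0.0, -0.0, -0.061]
6 [-0.082, -0.157, 0.004] [-0.0, -0.0, -0.061]
7 [-0.067, -0.164, 0.004] [-0.0, -0.0, -0.061]
```

>>> play_rows --motion '[{"linear": [-0.154,-0.088,0.004],"dr": [0,0,-0.061],"gripper": -1},{"linear": [-0.145,-0.102,0.004],"dr": [0,0,-0.061],"gripper": -1},{"linear": [-0.135,-0.115,0.004],"dr": [0,0,-0.061],"gripper": -1},{"linear": [-0.123,-0.128,0.004],"dr": [0,0,-0.061],"gripper": -1},{"linear": [-0.111,-0.139,0.004],"dr": [0,0,-0.061],"gripper": -1}]'

```text
time: 37.85
position: [586.5, 200.5, 232.8]
tool_rot: [3.141, 0.002, -0.228]
force: [0.6, -0.1, -0.3]
finger_gap: 0.299
```

>>> play_rows --motion '[{"linear": [-0.097,-0.149,0.004],"dr": [0,0,-0.061],"gripper": -1},{"linear": [-0.082,-0.157,0.004],"dr": [0,0,-0.061],"gripper": -1},{"linear": [-0.067,-0.164,0.004],"dr": [0,0,-0.061],"gripper": -1},{"linear": [0,0,0],"dr": [0,0,0],"gripper": -1},{"linear": [0,0,0],"dr": [0,0,0],"gripper": -1}]'

```text
time: 38.48
position: [542.2, 324.0, 230.0]
tool_rot: [3.141, 0.001, 0.056]
force: [0.4, -0.9, -2.1]
finger_gap: 0.295
```

```bash
python3 -c "
from h import *
plan([543.2,325.2,175],0.052,step=45)
c=cam('scene');crop(c,355,205,455,325,5,'r1.png')
c=cam('top','r0.png')
crop(c,266,145,302,181,16,'r2.png')"
```

```text
t 38.48 pos [542.2 324.  230. ] rpy [3.141e+00 1.000e-03 5.600e-02] F [ 0.4 -0.9 -2.1] T [ 0.02  0.02 -0.01] gap 0.295 q [ 0.52  0.45  1.63 -0.    1.07  0.46]
total rot [0.001 0.001 0.003] dist [  1.    1.2 -55. ] rows 2
0 [0.002, -0.002, 0.11] [0.0, 0.0, 0.001]
1 [0.002, -0.002, 0.11] [0.0, 0.0, 0.001]
```

View pics/r1.png

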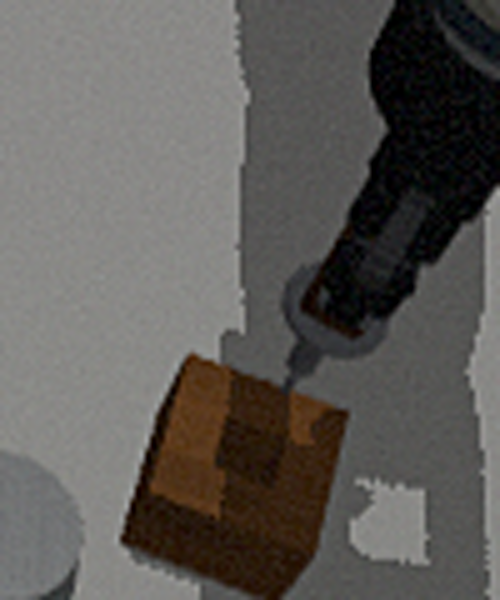

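View pics/r2.png

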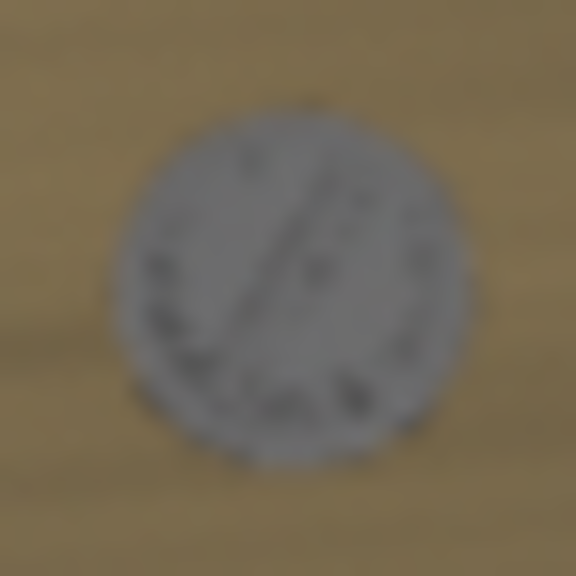

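The slot now reads about 0.58 rad clockwise of world x. With the unit's 0.09 yaw that makes about +0.65, so it is locked. Lowering the driver into the stand.

>>> play_rows --motion '[{"linear": [0.002,-0.003,0.11],"dr": [0,0,0.002],"gripper": -1},{"linear": [0.002,-0.002,0.11],"dr": [0,0,0],"gripper": -1},{"linear": [0,0,0],"dr": [0,0,0],"gripper": -1},{"linear": [0,0,0],"dr": [0,0,0],"gripper": -1}]'

```text
time: 39.08
position: [544.4, 325.4, 176.7]
tool_rot: [-3.141, -0.001, 0.052]
force: [1.2, 0.9, -1.2]
finger_gap: 0.297
```

>>> play_rows --motion '[{"linear": [0,0,0.06],"dr": [0,0,0],"gripper": -1},{"linear": [0,0,0.06],"dr": [0,0,0],"gripper": -1},{"linear": [0,0,0],"dr": [0,0,0],"gripper": -1}]'

```text
time: 39.45
position: [542.5, 325.2, 144.0]
tool_rot: [3.14, 0.003, 0.053]
force: [0.1, -0.3, -1.3]
finger_gap: 0.297
```

No contact, and the tip is in the hole at about z 46. Continuing down.

>>> play_rows --motion '[{"linear": [0,0,0.06],"dr": [0,0,0],"gripper": -1},{"linear": [0,0,0.06],"dr": [0,0,0],"gripper": -1},{"linear": [0,0,0.024],"dr": [0,0,0],"gripper": -1},{"linear": [0,0,0],"dr": [0,0,0],"gripper": -1}]'

```text
time: 39.95
position: [543.2, 325.6, 109.0]
tool_rot: [3.141, 0.001, 0.053]
force: [0.5, -1.0, -0.4]
finger_gap: 0.298
```

>>> play_rows --motion '[{"linear": [0,0,0.012],"dr": [0,0,0],"gripper": -1},{"linear": [0,0,0],"dr": [0,0,0],"gripper": -1}]'

```text
time: 40.2
position: [543.7, 325.9, 107.0]
tool_rot: [-3.141, -0.0, 0.053]
force: [0.4, -1.2, -1.5]
finger_gap: 0.294
```

>>> play_rows --motion '[{"linear": [0,0,0.014],"dr": [0,0,0],"gripper": -1},{"linear": [0,0,0],"dr": [0,0,0],"gripper": -1}]'

```text
time: 40.45
position: [543.5, 325.7, 103.2]
tool_rot: [3.141, 0.0, 0.053]
force: [-1.0, 0.6, -1.0]
finger_gap: 0.298
```

>>> play_rows --motion '[{"linear": [0,0,0],"dr": [0,0,0],"gripper": -0.1},{"linear": [0,0,0],"dr": [0,0,0],"gripper": 0.1},{"linear": [0,0,0],"dr": [0,0,0],"gripper": 0.1},{"linear": [0,0,0],"dr": [0,0,0],"gripper": 0.1}]'

```text
time: 40.95
position: [543.7, 325.9, 103.4]
tool_rot: [-3.142, -0.0, 0.053]
force: [0.2, -0.6, 0.9]
finger_gap: 0.547
```

>>> play_rows --motion '[{"linear": [0,0,-0.1],"dr": [0,0,0],"gripper": 0.1},{"linear": [0,0,-0.2],"dr": [0,0,0],"gripper": 0.1},{"linear": [0,0,-0.2],"dr": [0,0,0],"gripper": 0.1},{"linear": [-0.2,0,0],"dr": [0,0,0],"gripper": 0.1},{"linear": [-0.2,0,0],"dr": [0,0,0],"gripper": 0.1}]'

```text
time: 41.58
position: [443.0, 320.4, 229.1]
tool_rot: [-3.141, -0.001, 0.052]
force: [0.4, 1.0, 0.1]
finger_gap: 0.55
```

```bash
python3 -c "
from h import *
st()
c=cam('scene','e1.png');crop(c,375,265,435,325,10,'e2.png')
c=cam('top','e3.png')
for l in ('stand','driver','key_a','bike_light','clothes_peg','drawer_handle'): print(l,[(np.round(d['xyz']),round(d['score'],2)) for d in bot.search_frame('top',l)[:2]])"
```

```text
t 41.58 pos [443.  320.4 229.1] rpy [-3.141e+00 -1.000e-03  5.200e-02] F [0.4 1.  0.1] T [0.02 0.05 0.03] gap 0.550 q [0.6  0.33 1.82 0.   0.99 0.55]
stand [(array([ 688., -279.,   13.]), 0.64), (array([539., 306.,  64.]), 0.56)]
driver [(array([542., 314., 110.]), 0.65)]
key_a [(array([597., -20.,  69.]), 0.59), (array([ 537., -296.,   24.]), 0.16)]
bike_light []
clothes_peg [(array([543., 316., 107.]), 0.39)]
drawer_handle [(array([599., -18.,  68.]), 0.74), (array([666.,  -9.,  96.]), 0.47)]
```

View pics/e2.png

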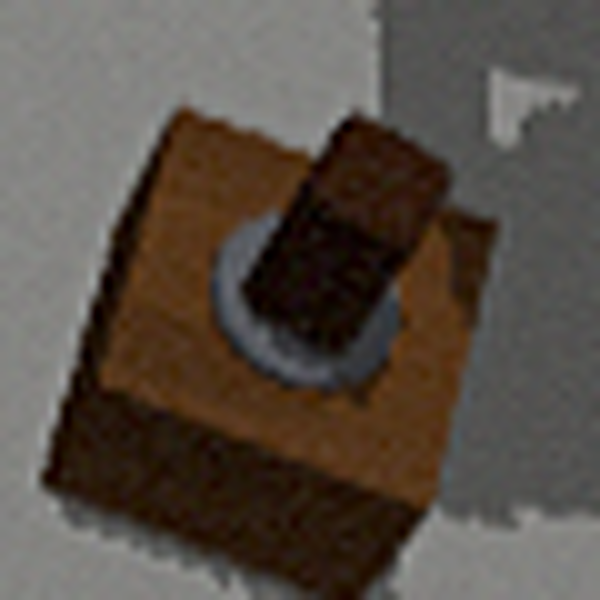

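View pics/e3.png

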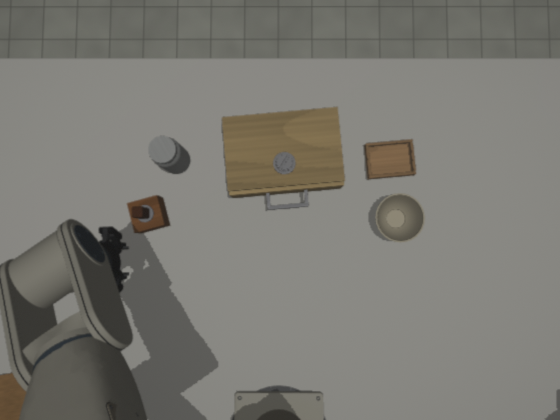

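View pics/e1.png

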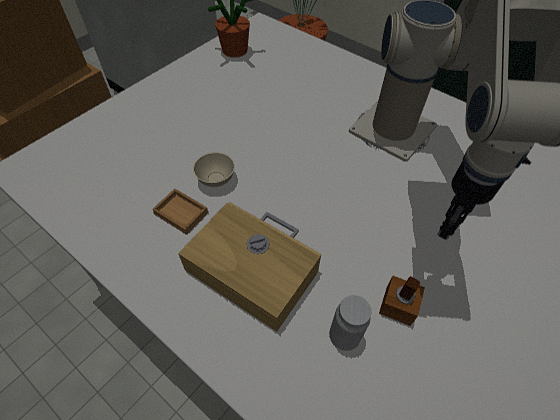

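The driver hangs in its stand (top 146,214), the drawer is shut, the slot is turned and the console is clear. Bystanders are unmoved and the arm is free. Handing in.

```bash
python3 -c "
from bench import bot
print(bot.hand_in())"
```

```text
the job is handed in; nothing more can be done
None
```

The job is handed in at about 42 s, with no verdict reported. The drawer turned out to be unlocked: tried with the lock untouched, it ran free, so no unlocking was needed. I pulled it out about 122 mm and laid in the key, the clothes peg and the bike light. Only one key was there. I then shut the drawer, turned the lock clockwise to its stop with the driver and put the driver back in its stand.

**Last checks:**
- **Drawer:** it stopped dead at home when pushed with about 11 N, and in the last pictures it still looks shut. I did not pull on it after locking.
- **Items:** the three items lay flat in the drawer in the last picture before shutting. The console is clear of them now.
- **Lock:** the driver met the stop with about 0.3 Nm, and the slot reads about +0.65 rad in the top image.
- **Driver:** it sits in the stand as it did at the start, judged by eye from the pictures.
- **Bystanders:** the bowl, canister and key tray look unmoved, and the arm touches nothing.

**Disagreements:**
- **Cameras:** they differed by about 2 mm on the lock's position, but the blade went into the slot without contact.
- **Networks:** in the last top picture they reported a key at the drawer handle, a peg at the driver and a stand at the key tray. The picture shows these are mistaken.

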